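# Roll test of sealed counterweight capsules

## Task

Sort the two centrifuge counterweight capsules with a roll test, first the blue one and, when that is sorted, the yellow one: take it from the slant rack, lay it level across the upper half of the aluminium ramp so that it rests on the ramp before you let go, and open clear of it. A balanced capsule rolls off into the green catch tray by itself and stays there; one that only slides and stops short is out of balance: pick it up and lower it into the red reject tray. Do not help a capsule into the catch tray or drop one into the reject tray, let go of everything at the end, and do not disturb the tally counter, timer, marker, pen and petri dish.

Things in the scene. Friction and masses are not known exactly. Their poses are not given: they have to be found in the camera images.
- capsule_blue: capsule, 90 mm long, 32 mm diameter, half-sphere ends, blue ends and bare aluminium sleeve, 120 g; origin at its centre, x along it. Starts in a cradle of the slant rack, x rising 35 degrees away from the robot. The slug sealed inside is more or less off-centre, towards the side that faces down in the cradle; this cannot be seen. Do not turn it about its length on the way to the ramp
- capsule_yellow: capsule, 90 mm long, 32 mm diameter, half-sphere ends, yellow ends and bare aluminium sleeve, 120 g; origin at its centre, x along it. Starts in a cradle of the slant rack, x rising 35 degrees away from the robot. The slug sealed inside is more or less off-centre, towards the side that faces down in the cradle; this cannot be seen. Do not turn it about its length on the way to the ramp
- ramp: fixed aluminium ramp, run-out and green catch tray in one. Origin on the bench (z = 0) under the ramp's foot line, midway across; x across, y uphill, z up. Ramp: 16 degrees, from local y = 0, z = 45 mm up to y = 192, z = 100 mm. Run-out: level, z = 45 mm, y = 0 to -175 mm. Slippery (friction about 0.2), 126 mm wide; blue side rails 6 mm wide stand 8 mm above the surface
- ramp_release (a point): point on the ramp's surface 150 mm up the slope from the foot, midway across: lay a capsule here, its centre 16 mm off the surface; axes as the ramp body's (level). Once let go, a balanced capsule rolls into the catch tray within 2 s; an unbalanced one slides and stops within 3 s on the lower ramp or run-out, at ramp y = 40 to -120 mm (mostly about -30)
- catch_tray (a point): centre of the green catch tray's floor, 6 mm above the bench; inside 133 mm along the ramp's y (ramp y = -175 to -308 mm) by 134 mm along x, end wall 90 mm and side walls 70 mm high
- slant_rack: fixed white rack, base 130 x 190 x 8 mm; origin under its base's centre, x away from the robot. Two cradles at local y = +47.5 and -47.5 mm hold a capsule each: centre 62 mm high, axis rising 35 degrees towards +x. A cradle is two V saddles 6 mm thick, 26 mm either side of the capsule's middle, and a stop plate at the low end; the middle is open for fingers
- reject_tray: fixed red open tray 100 x 240 x 26 mm, walls and floor 3 to 5 mm; origin under its centre, its long side along its y. Room for two capsules end to end along y (centres at y = +55 and -55 mm); a capsule in it lies with its centre about 20 mm above the bench
- tally_counter: bystander: chromed tally counter, 26 x 51 x 49 mm; origin at its underside
- lab_timer: bystander: white timer, 66 x 66 x 18 mm; origin at its underside
- marker_a: bystander: white marker with green cap, 17 x 135 x 16 mm; origin at its underside
- pen_click: bystander: red pen, 12 x 145 x 9 mm; origin at its underside
- petri_2: bystander: petri dish, 59 x 59 x 14 mm; origin at its underside

How it is judged (in metres and radians):
On the way, in this order (a step that is already met when the one before it is completed fails the run):
1. the blue capsule is set down on the upper half of the ramp, lying across it, while still held (contact force between capsule_blue and ramp above 0.15 N and contact force between the fingers and capsule_blue above 0.3 N and y of capsule_blue in the frame of ramp between 0.09 and 0.19 m and angle between the x axis of capsule_blue and the x axis of ramp, either way round below 0.25 rad), for 0.04 s.
2. it has been let go there and is on the ramp, lying across it, untouched (contact force between the fingers and capsule_blue below 0.05 N and contact force between capsule_blue and ramp above 0.05 N and y of capsule_blue in the frame of ramp between 0.075 and 0.19 m and angle between the x axis of capsule_blue and the x axis of ramp, either way round below 0.25 rad), for 0.04 s.
3. the blue capsule has run down to the ramp's foot or the run-out by itself, untouched (contact force between the fingers and capsule_blue below 0.05 N and contact force between capsule_blue and ramp above 0.01 N and y of capsule_blue in the frame of ramp between -0.17 and 0.05 m and x of capsule_blue in the frame of ramp between -0.06 and 0.06 m), for 0.04 s.
4. the blue capsule lies still and released in the green catch tray or in the red reject tray (((x of capsule_blue in the frame of ramp between -0.067 and 0.067 m and y of capsule_blue in the frame of ramp between -0.308 and -0.175 m and z of capsule_blue in the frame of ramp below 0.06 m) or (x of capsule_blue in the frame of reject_tray between -0.048 and 0.048 m and y of capsule_blue in the frame of reject_tray between -0.118 and 0.118 m and z of capsule_blue in the frame of reject_tray below 0.045 m)) and contact force between the fingers and capsule_blue below 0.05 N and linear speed of capsule_blue below 0.03 m/s), for 0.2 s.
5. the yellow capsule is set down on the upper half of the ramp, lying across it, while still held (contact force between capsule_yellow and ramp above 0.15 N and contact force between the fingers and capsule_yellow above 0.3 N and y of capsule_yellow in the frame of ramp between 0.09 and 0.19 m and angle between the x axis of capsule_yellow and the x axis of ramp, either way round below 0.25 rad), for 0.04 s.
6. it has been let go there and is on the ramp, lying across it, untouched (contact force between the fingers and capsule_yellow below 0.05 N and contact force between capsule_yellow and ramp above 0.05 N and y of capsule_yellow in the frame of ramp between 0.075 and 0.19 m and angle between the x axis of capsule_yellow and the x axis of ramp, either way round below 0.25 rad), for 0.04 s.
7. the yellow capsule has run down to the ramp's foot or the run-out by itself, untouched (contact force between the fingers and capsule_yellow below 0.05 N and contact force between capsule_yellow and ramp above 0.01 N and y of capsule_yellow in the frame of ramp between -0.17 and 0.05 m and x of capsule_yellow in the frame of ramp between -0.06 and 0.06 m), for 0.04 s.
8. the yellow capsule lies still and released in the green catch tray or in the red reject tray (((x of capsule_yellow in the frame of ramp between -0.067 and 0.067 m and y of capsule_yellow in the frame of ramp between -0.308 and -0.175 m and z of capsule_yellow in the frame of ramp below 0.06 m) or (x of capsule_yellow in the frame of reject_tray between -0.048 and 0.048 m and y of capsule_yellow in the frame of reject_tray between -0.118 and 0.118 m and z of capsule_yellow in the frame of reject_tray below 0.045 m)) and contact force between the fingers and capsule_yellow below 0.05 N and linear speed of capsule_yellow below 0.03 m/s), for 0.2 s.
At the end, for the whole second after the job is handed in: both capsules lie released and still (under 0.03 m/s), each wholly inside either the green catch tray (which it reached by rolling) or the red reject tray (all of step 4 and all of step 8); the robot touches nothing.
It fails at once if the robot touches the blue capsule at or beyond the last 35 mm of the run-out (it must get into the catch tray by rolling) (contact force between any of the fingers, the arm and capsule_blue above 0.3 N and y of capsule_blue in the frame of ramp between -0.33 and -0.14 m and x of capsule_blue in the frame of ramp between -0.08 and 0.08 m and z of capsule_blue in the frame of ramp below 0.15 m).
It fails at once if the blue capsule is dropped into the reject tray (let go with its centre over 75 mm high) (contact force between the fingers and capsule_blue below 0.05 N and x of capsule_blue in the frame of reject_tray between -0.05 and 0.05 m and y of capsule_blue in the frame of reject_tray between -0.12 and 0.12 m and z of capsule_blue in the frame of reject_tray between 0.075 and 0.5 m).
It fails at once if the robot touches the yellow capsule at or beyond the last 35 mm of the run-out (it must get into the catch tray by rolling) (contact force between any of the fingers, the arm and capsule_yellow above 0.3 N and y of capsule_yellow in the frame of ramp between -0.33 and -0.14 m and x of capsule_yellow in the frame of ramp between -0.08 and 0.08 m and z of capsule_yellow in the frame of ramp below 0.15 m).
It fails at once if the yellow capsule is dropped into the reject tray (let go with its centre over 75 mm high) (contact force between the fingers and capsule_yellow below 0.05 N and x of capsule_yellow in the frame of reject_tray between -0.05 and 0.05 m and y of capsule_yellow in the frame of reject_tray between -0.12 and 0.12 m and z of capsule_yellow in the frame of reject_tray between 0.075 and 0.5 m).
It fails at once if the tally counter, timer, marker, red pen or petri dish is moved by over 20 mm (distance of any of tally_counter, lab_timer, marker_a, pen_click, petri_2 from where it was at the start of the episode above 0.02 m).
It also fails if it takes over 72 s, if anything falls off the work surface, if the arm or the gripper's body presses on something with over 40 N, if the wrist force passes 120 N, or if a joint passes its speed limit or range.

## Robot

A 6-joint arm with a two-finger parallel gripper is mounted at the origin on a cart in front of the work surface, level with it; the furniture and walls round the work are solid. World frame = base frame: x ahead of the robot, y to its left, z up, the work surface at z = 0. Lengths are in m, angles in degrees, forces in N, time in s.
With the tool pointing down it reaches from about 0.375 to 0.9 m from the base axis. Payload 3.1 kg.
Tool frame: the origin (TCP) lies at the very end of the fingers, on their centre line; the grasp point (between the pads) lies arm.grip_point_offset behind it (arm.grip_point_offset is the distance from the TCP to the grasp point, in m); z points along the fingers, y is the line along which they close (so a half turn about z gives the same grasp; the last joint's range is limited). The gripper opens to 85 mm and grips with 20 to 120 N. Pads are 22 mm wide; open, the fingers measure 114 mm over their backs; the gripper's body (76 mm by 85 mm) begins 54 mm behind the grasp point. The pads swing forward as they close: fully open they stand 13 mm farther back than shut.
Start: joints at [56.866, 30.224, 82.088, -0, 67.689, -10.227], TCP at [0.243, 0.576, 0.201] pointing down, gripper open.
Joint ranges: [-176.69, 176.69], [-43.24, 126.21], [12.49, 139.97], [-82, 262], [0, 151.66], [-163.58, 163.58]. Speed limits (degrees/s): [159.86, 159.86, 180, 180, 180, 180].

## Interface

Orientations are given as a 3x3 rotation matrix whose columns are the frame's x, y, z axes.
In Python, from bench import arm gives the robot as it stands.
- The arm moves only by the shell command python3 shift.py 'ROWS' [OPENING] [FORCE]. ROWS is a JSON list of rows, 1 to 8 of them, each an object with the fields sx, sy, sz (the shift in m), ax, ay, az (a rotation vector in degrees); a field left out counts as zero; each row shifts and turns the commanded pose from where the row before left it, along the tool's axes as they then stand; what a row does not reach is not made up. A row lasts 1/8 s, in which the tool goes at most 0.0625 m and 10.7 degrees, less where a joint would pass 70% of its speed; a pose out of reach is approached as far as the arm can. OPENING is the opening from 0.0 (shut) to 1.0 (fully open), set as the command begins (- or left out keeps the last). The fingers move at their own pace and stop on an object; FORCE is the grip in N (left out, the last holds). Time passes only in rows, so rows that do not move let the fingers close. It prints the time, the measured TCP pose, the force, the opening and the grip force at its end. Input that does not fit is refused with a message, and nothing moves.
- arm.state(): the state, without advancing time (a new reading comes with each control period).
- arm.snapshot(name): name is "scene" or "top"; returns (picture, depth): 384x512x3 uint8, red, green, blue; 384x512 float32, m along the optical axis (not along the pixel's ray), 0 where there is no reading.
- arm.camera_model(name): a dict with "fx", "fy", "cx", "cy" (pixels), "origin" and "orientation" of the camera in the world. Camera axes: x right, y up, looking along -z (the intrinsics and any distortion apply to the point x, -y, -z); pixel columns grow to the right and rows downward; lengths in m; the calibration is good to about 2 mm. A picture is of the moment at which its call begins. camera_model takes no time and is no camera call.
- arm.close_job(): hands the job in; it is judged then, once.
The state is a dict: "time_s": time; "qpos": joint angles; "dq": joint speeds; "joint_efforts": joint torques, N m; "tcp_pos": TCP position; "tool_rot": TCP orientation; "contact_force": force on the tool from outside, world axes, zero at the start; "wrist_torque": the same for the moment, N m; "opening": opening from 0.0 (shut) to 1.0 (fully open); "grasp_force": force on a finger pad.
Only numpy, scipy, OpenCV 4.12 (cv2) and the standard library are available. Lean on these libraries where they do the work, as an engineer would, in place of code of your own. Each camera call takes 0.05 s, during which the arm holds its last target. There are 200 camera calls.

## Working session

There is one attempt and no reset: what is moved stays moved. The work goes in short steps, Python scripts to look and compute and a shell command to move; the robot and the scene stay as the last step left them, time stands still between calls to the robot, and variables do not carry over. Pictures are saved under pics/ and viewed, at most 10 in all, crops included, and the job is handed in when it is done.

```bash
ls; mkdir -p pics; cat > h.py <<'E'
import numpy as np, cv2
from bench import arm
def snap(n,f):
    p,d=arm.snapshot(n); cv2.imwrite('pics/%s.png'%f,p[:,:,::-1]); np.save('pics/%s.npy'%f,d); return p,d
def w(n,u,v,d):
    m=arm.camera_model(n); z=d
    c=np.array([(u-m['cx'])/m['fx']*z,-(v-m['cy'])/m['fy']*z,-z])
    return np.array(m['origin'])+np.array(m['orientation'])@c
E
python3 - <<'E'
from h import *
for n in('scene','top'):
    snap(n,n+'0'); print(arm.camera_model(n))
print(arm.state(),arm.grip_point_offset)
E
```

```text
bench.py
pics
shift.py
{'fx': 373.0326638254487, 'fy': 373.0326638254487, 'cx': 251.89976219411858, 'cy': 192.32783166661795, 'origin': array([-0.02786737, -0.72219521,  0.95595037]), 'orientation': array([[ 0.78128273,  0.44460745, -0.43808847],
       [-0.62409867,  0.56758521, -0.53698034],
       [ 0.00990708,  0.6929439 ,  0.72092344]])}
{'fx': 459.2196877052846, 'fy': 459.2196877052846, 'cx': 256.6751437860814, 'cy': 185.65275345108975, 'origin': array([-0.08958773,  0.20060479,  1.84997196]), 'orientation': array([[-0.45992077,  0.83430188, -0.30399549],
       [-0.88795161, -0.43360926,  0.15337847],
       [-0.00385131,  0.34047523,  0.9402456 ]])}
{'time_s': 0.1, 'qpos': array([ 5.68658464e+01,  3.02732717e+01,  8.21489647e+01, -1.01079241e-03,
        6.76903916e+01, -1.02259162e+01]), 'dq': array([-0.0562165 , -0.15639684, -0.18761657,  0.04671809, -0.00287357,
        0.04181654]), 'joint_efforts': array([-3.88647431e-04, -4.43305349e+01, -1.78586698e+01, -2.46913924e-04,
        3.81831836e-03, -4.79451199e-07]), 'tcp_pos': array([0.24285745, 0.57512093, 0.20023593]), 'tool_rot': array([[-9.21131888e-01,  3.89249174e-01, -1.06080275e-03],
       [ 3.89250477e-01,  9.21130462e-01, -1.65500902e-03],
       [ 3.32926838e-04, -1.93739956e-03, -9.99998068e-01]]), 'contact_force': array([-0.43150854, -0.38608078, -0.25804813]), 'wrist_torque': array([ 0.02097308, -0.00348746,  0.00657289]), 'grasp_force': 0.0, 'opening': 0.9975069092927029} 0.0187
```

```bash
python3 - <<'E'
import cv2,numpy as np
for n in('scene0','top0'):
    cv2.imwrite('pics/%sb.png'%n,cv2.resize(cv2.imread('pics/%s.png'%n),(800,600),interpolation=cv2.INTER_CUBIC))
E
```

```text
(no output)
```

View pics/scene0b.png

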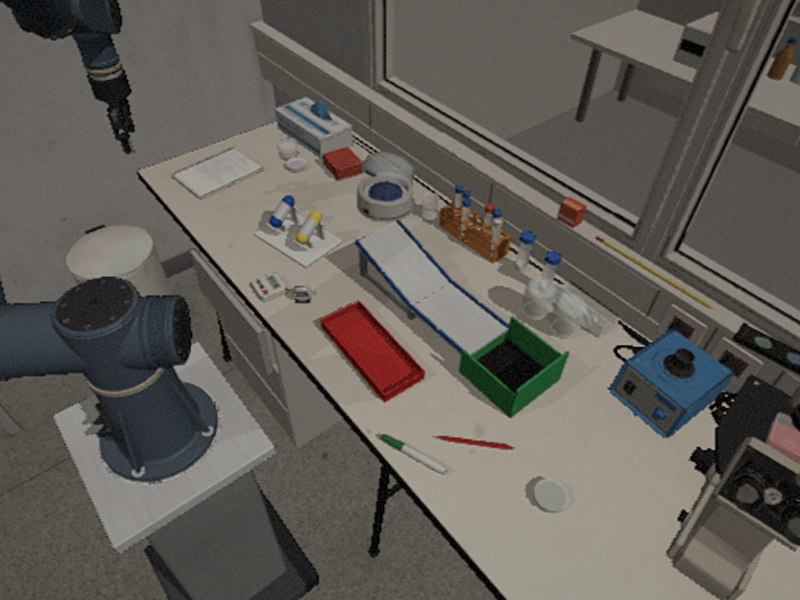

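View pics/top0b.png

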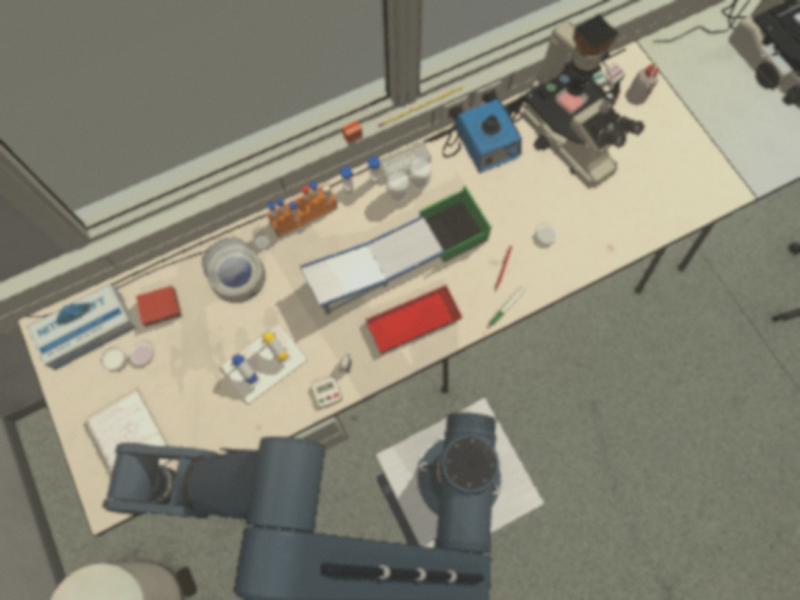

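The scene view shows the rack (800-px view) at about (300,235) with blue at (283,210) and yellow at (309,228). The ramp runs from (380,245) to the green tray at (515,365), and the red tray is at (372,348). The top view agrees: blue (245,368), yellow (276,347), ramp (370,265), reject tray (413,320). Next, enlarged crops.

```bash
python3 - <<'E'
import cv2,numpy as np
a=cv2.imread('pics/scene0.png')[115:265,150:370]; b=cv2.imread('pics/top0.png')[115:265,130:330]
cv2.imwrite('pics/c1.png',cv2.resize(a,None,fx=3.6,fy=3.6,interpolation=cv2.INTER_CUBIC))
cv2.imwrite('pics/c2.png',cv2.resize(b,None,fx=4,fy=4,interpolation=cv2.INTER_CUBIC))
E
```

```text
(no output)
```

View pics/c1.png

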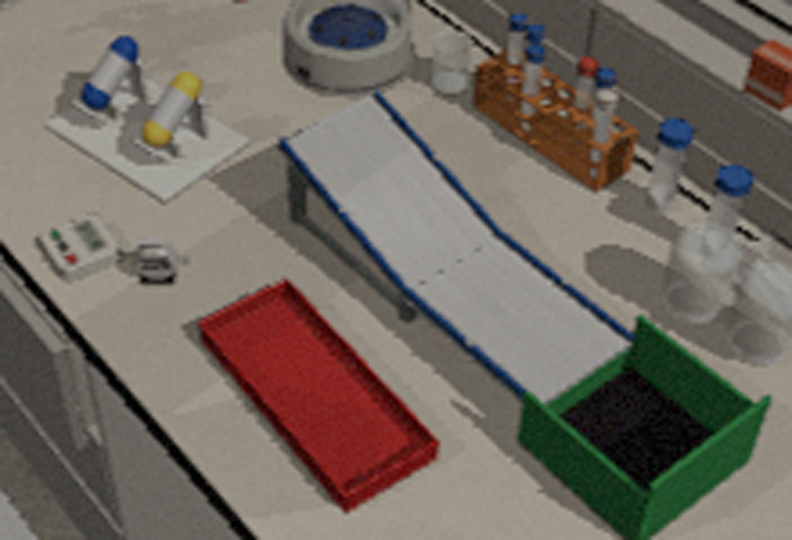

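View pics/c2.png

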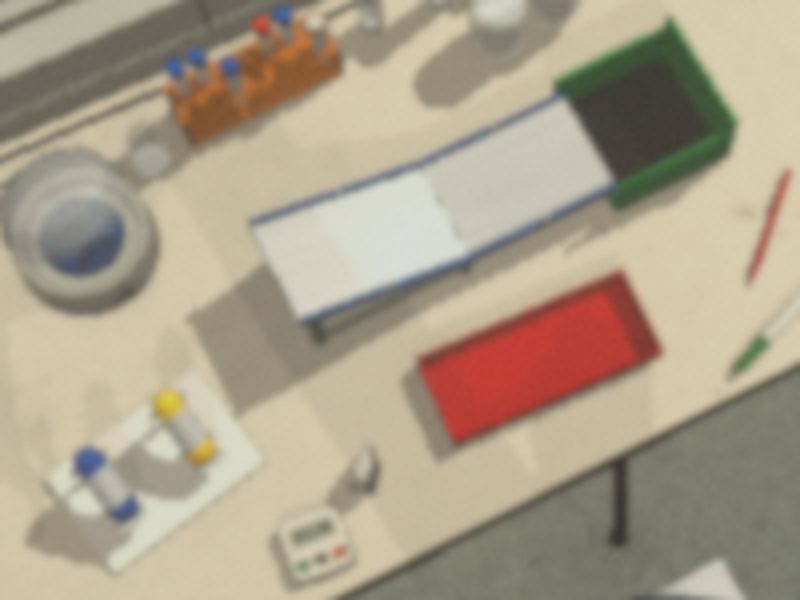

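c1 (3.6x) shows the blue capsule ends at (124,49)/(96,96), yellow at (186,85)/(157,132), ramp top corners (287,142)/(377,97), fold (407,290)/(497,235) and the red rim corners. c2 (4x) shows blue at (89,461)/(124,507), yellow at (168,404)/(203,449), and the same ramp and tray corners. I'll triangulate the points and fit poses.

```bash
cat > fit.py <<'E'
from h import *
from scipy.optimize import least_squares
M={n:arm.camera_model(n) for n in('scene','top')}
def proj(n,P):
    m=M[n]; c=(np.asarray(P)-m['origin'])@np.array(m['orientation'])
    return np.array([m['cx']+m['fx']*c[0]/-c[2], m['cy']-m['fy']*c[1]/-c[2]])
def c1(u,v): return np.array([150+u/3.6,115+v/3.6])
def c2(u,v): return np.array([130+u/4,115+v/4])
def tri(a,b): return least_squares(lambda P:np.r_[proj('scene',P)-a,proj('top',P)-b],[.5,.2,.05])
def show(nm,a,b):
    r=tri(c1(*a),c2(*b)); print(nm,r.x.round(4),'res',np.abs(r.fun).max().round(2)); return r.x
if __name__=='__main__':
    for n,l in dict(blue=[(124,49,89,461),(96,96,124,507)],yel=[(186,85,168,404),(157,132,203,449)]).items():
        h=show(n+' hi',l[0][:2],l[0][2:]);o=show(n+' lo',l[1][:2],l[1][2:]);d=h-o
        print(' c',((h+o)/2).round(4),'len',np.linalg.norm(d).round(4),'yaw',np.degrees(np.arctan2(d[1],d[0])).round(1),'pitch',np.degrees(np.arcsin(d[2]/np.linalg.norm(d))).round(1))
    S=dict(rack=[((-65,95,8),(47,124),(113,575)),((-65,-95,8),(166,199),(265,461)),((65,-95,8),(248,142),(195,375)),((65,95,8),None,(45,485))],
     ramp=[((-66,192,108),(287,142),(302,321)),((66,192,108),(377,97),(252,222)),((-66,0,53),(407,290),(466,260)),((66,0,53),(497,235),(420,163)),((-66,-175,53),(525,393),(612,185)),((66,-175,53),(632,340),(565,97))],
     tray=[((-50,120,26),(200,325),(455,443)),((50,120,26),(288,282),(419,359)),((50,-120,26),(437,445),(623,271)),((-50,-120,26),(345,492),(661,352))])
    for n,l in S.items():
        def f(p):
            R=np.array([[np.cos(p[2]),-np.sin(p[2])],[np.sin(p[2]),np.cos(p[2])]]);r=[]
            for L,a,b in l:
                L=np.array(L)/1e3; P=np.r_[p[:2]+R@L[:2],L[2]+p[3]]
                r+=list(proj('scene',P)-c1(*a)) if a else [0,0]
                r+=list(proj('top',P)-c2(*b))
            return np.array(r)
        r=least_squares(f,[.5,.1,0,0],loss='soft_l1')
        print(n,r.x[:2].round(4),'yaw',np.degrees(r.x[2]).round(2),'dz',r.x[3].round(4),'\n',f(r.x).round(1))
        for L,a,b in l:
            if a: show(str(L),a,b)
E
python3 fit.py
```

```text
blue hi [0.5117 0.3654 0.0753] res 0.83
blue lo [0.4648 0.356  0.0391] res 1.04
 c [0.4882 0.3607 0.0572] len 0.06 yaw 11.3 pitch 37.1
yel hi [0.5299 0.2717 0.0752] res 0.93
yel lo [0.4823 0.2606 0.0425] res 1.13
 c [0.5061 0.2661 0.0589] len 0.0588 yaw 13.1 pitch 33.8
rack [0.4974 0.3162] yaw 11.44 dz -0.011 
 [-2.   0.9  0.3 -0.5 -1.7  1.2  0.  -0.6 -0.6 -0.  -0.7 -2.4  0.   0.
 -0.6 -2.3]
(-65, 95, 8) [ 0.4193  0.3977 -0.0047] res 1.22
(-65, -95, 8) [ 0.4555  0.2101 -0.0015] res 1.28
(65, -95, 8) [ 0.5766  0.236  -0.0051] res 1.53
ramp [ 0.6027 -0.0738] yaw 0.1 dz -0.0127 
 [-3.9  0.7 -0.3  0.2  0.1 -1.2 -1.5 -2.  -3.   1.4  1.3 -0.4  0.9 -0.2
 -1.2 -1.6  0.   5.   1.3  0.6 -0.3 -0.  -1.5 -2.1]
(-66, 192, 108) [0.5445 0.1144 0.0933] res 1.77
(66, 192, 108) [0.662  0.1151 0.0933] res 0.86
(-66, 0, 53) [ 0.5469 -0.0714  0.0351] res 1.69
(66, 0, 53) [ 0.6607 -0.0753  0.044 ] res 0.58
(-66, -175, 53) [ 0.5392 -0.2426  0.0561] res 0.61
(66, -175, 53) [ 0.6616 -0.2515  0.0453] res 1.55
tray [ 0.4217 -0.0941] yaw -3.09 dz -0.0102 
 [-1.2  0.3 -0.5 -1.4 -0.8 -0.  -1.1 -1.5 -0.2  0.2 -0.4 -1.6 -0.9  2.6
  0.4 -1.5]
(-50, 120, 26) [0.3785 0.028  0.0147] res 1.43
(50, 120, 26) [0.4756 0.0206 0.0167] res 1.3
(50, -120, 26) [ 0.4631 -0.2161  0.016 ] res 1.18
(-50, -120, 26) [ 0.3671 -0.2076  0.0201] res 1.82
```

Sizes agree, but heights read about 10 mm low, with roughly 1.5 px of consistent residual. I'll check this against depth.

```bash
python3 - <<'E'
from fit import *
def cloud(n):
    d=np.load('pics/%s0.npy'%n); v,u=np.mgrid[:384,:512]; m=M[n]
    c=np.stack([(u-m['cx'])/m['fx']*d,-(v-m['cy'])/m['fy']*d,-d],-1)
    return c@np.array(m['orientation']).T+m['origin'], cv2.imread('pics/%s0.png'%n)[:,:,::-1].astype(int), d>0
for n in M:
    P,I,ok=cloud(n)
    X,Y,Z=P[...,0],P[...,1],P[...,2]; r,g,b=I[...,0],I[...,1],I[...,2]
    work=ok&(X>.33)&(X<.75)&(Y>-.45)&(Y<.45)
    bench=work&(abs(Z)<.02)
    A=np.c_[X[bench]-.5,Y[bench],np.ones(bench.sum())]
    ang=A
    zz=Z[bench]; keep=np.ones(len(zz),bool)
    for _ in range(6):
        s=np.linalg.lstsq(A[keep],zz[keep],rcond=None)[0]; e=zz-A@s; keep=abs(e)<.004
    print(n,'bench plane',s.round(4),keep.sum())
    # ramp upper surface and runout, by region
    sel=work&(X>.575)&(X<.645)&(Y>-.04)&(Y<.1)&(Z>.03)
    A=np.c_[X[sel],Y[sel],np.ones(sel.sum())]; s2=np.linalg.lstsq(A,Z[sel],rcond=None)[0]
    sel=work&(X>.575)&(X<.645)&(Y>-.22)&(Y<-.1)&(Z>.03)
    z=np.median(Z[sel]); print(' ramp slope',s2.round(4),'deg',np.degrees(np.arctan(np.hypot(*s2[:2]))),'runout z',z,'foot y (x=.61)',(z-s2[2]-.61*s2[0])/s2[1])
    for nm,k in dict(blue=(b>1.6*r)&(b>60)&(Y>.3)&(X<.6)&(Z>.02),yel=(r>2*b)&(g>1.5*b)&(r>90)&(Z>.02)&(Y>.2)&(Y<.33)&(X<.6),red=(r>2.5*g)&(X<.52)&(Y<.1)&(Y>-.25),railtop=(b>1.4*r)&(b>50)&(Y<.13)&(Y>-.26)&(Z>.03)&(X>.5)&(X<.7)).items():
        k=k&work; p=P[k]
        if len(p)<5: print(nm,len(p)); continue
        if nm in('blue','yel'):
            r0=least_squares(lambda q:np.abs(np.linalg.norm(p-q[:3]-np.clip((p-q[:3])@(a:=q[3:]/np.linalg.norm(q[3:])),-.029,.029)[:,None]*a,axis=1)-.016),np.r_[p.mean(0)-[0,0,.01],.8,.15,.57],loss='soft_l1',f_scale=.002)
            a=r0.x[3:]/np.linalg.norm(r0.x[3:])
            print(' ',nm,len(p),'c',r0.x[:3].round(4),'yaw',np.degrees(np.arctan2(a[1],a[0])).round(1),'pitch',np.degrees(np.arcsin(a[2])).round(1),'rms',np.sqrt(np.mean(r0.fun**2)).round(4))
        else:
            rr=cv2.minAreaRect(p[:,:2].astype(np.float32)); print(' ',nm,len(p),'rect',np.round(rr[0],4),np.round(rr[1],4),round(rr[2],2),'z',np.percentile(p[:,2],[5,50,95]).round(4))
            if nm=='railtop':
                for lo,hi in((-.22,-.08),(-.04,.1)):
                    q=p[(p[:,1]>lo)&(p[:,1]<hi)]
                    for sd in(-1,1):
                        t=q[(q[:,0]-.605)*sd>.03]; f=np.polyfit(t[:,1],t[:,0],1); print('   rail',sd,lo,len(t),'x at mid',np.polyval(f,(lo+hi)/2).round(4),'slope deg',np.degrees(f[0]).round(2))
E
```

```text
scene bench plane [-0.0005 -0.0002 -0.0006] 13818
 ramp slope [-0.0032  0.2873  0.0675] deg 16.028965405338766 runout z 0.044254949669944255 foot y (x=.61) -0.0740637033902
  blue 72 c [0.489  0.3604 0.0606] yaw 9.2 pitch 34.9 rms 0.0022
  yel 75 c [0.507  0.2667 0.0608] yaw 12.0 pitch 34.3 rms 0.0019
  red 1996 rect [ 0.4078 -0.0945] [0.2426 0.1296] 86.51 z [-0.0009  0.0032  0.0244]
  railtop 321 rect [ 0.6036 -0.0674] [0.1336 0.3652] 0.89 z [0.0469 0.054  0.0995]
   rail -1 -0.22 76 x at mid 0.5422 slope deg -0.77
   rail 1 -0.22 56 x at mid 0.6617 slope deg -0.79
   rail -1 -0.04 65 x at mid 0.5409 slope deg -0.35
   rail 1 -0.04 47 x at mid 0.6598 slope deg -0.34
top bench plane [-0.0013  0.0002 -0.0003] 8029
 ramp slope [-0.0069  0.2898  0.068 ] deg 16.163966349001704 runout z 0.043373865250150856 foot y (x=.61) -0.0702588427868976
  blue 23 c [0.4807 0.3617 0.0625] yaw 29.2 pitch 36.6 rms 0.0043
  yel 44 c [0.5019 0.2693 0.0589] yaw 12.3 pitch 37.8 rms 0.0035
  red 967 rect [ 0.4161 -0.084 ] [0.2131 0.0964] 87.21 z [-0.0055  0.0022  0.0115]
railtop 0
```

Scene depth has the right scale: bench -0.6 mm, slope 16.03°, run-out 44 mm. Blue is at about (.489,.361,.062), yellow at (.507,.2665,.062), both with yaw about 11.2°. The ramp foot is at about (.602,-.073) and the reject tray at about (.42,-.094). I'll grasp perpendicular to the capsule and tilted 16° about its axis. That puts the tool square to the slope on the ramp without turning the capsule.

```bash
cat > go.py <<'E'
from h import *
from scipy.spatial.transform import Rotation as Ro
def frame(yaw,pitch,roll):  # tool pose holding a capsule of given yaw/pitch (x rising away); roll = lean about its axis
    y,p=np.radians([yaw,pitch]); a=np.array([np.cos(p)*np.cos(y),np.cos(p)*np.sin(y),np.sin(p)])
    l=np.array([-np.sin(y),np.cos(y),0]); d=-np.cross(a,l); t=np.radians(roll)
    z=np.cos(t)*d+np.sin(t)*l; return np.c_[-a,np.cross(z,-a),z]
RACK=frame(11.2,35,16); RAMP=frame(.4,0,16); DOWN=frame(0,0,0)
B=np.array([.4888,.3608,.062]); Y=np.array([.507,.2665,.062]); O=np.array([.602,-.073,0])
REL=np.array([.602,-.073+.150*np.cos(np.radians(16)),.045+.150*np.sin(np.radians(16))])+.016*np.array([0,-.2756,.9613])
def to(C,R,n,off=.013,back=0.):
    """row to repeat n times: capsule centre C, tip off beyond it, drawn back by back"""
    s=arm.state(); R0=s['tool_rot']; T=C+R[:,2]*(off-back); r=Ro.from_matrix(R0.T@R).as_rotvec()/n
    S=sum(Ro.from_rotvec(k*r).as_matrix() for k in range(n)); d=np.linalg.solve(S,R0.T@(T-s['tcp_pos']))
    print('T',T.round(4),'row',d.round(4),np.degrees(r).round(2),'|d|',np.linalg.norm(d).round(4),'t',s['time_s'])
E
python3 -c "
from go import *
print(RACK.round(2),RAMP.round(2),REL)
to(B,RACK,8,back=.09)"
```

```text
[[-0.8  -0.34  0.49]
 [-0.16  0.91  0.38]
 [-0.57  0.23 -0.79]] [[-1.   -0.01 -0.  ]
 [-0.01  0.96  0.28]
 [-0.    0.28 -0.96]] [0.602      0.06677965 0.1017264 ]
T [0.4513 0.3317 0.1226] row [-0.0271 -0.0298  0.0131] [-3.2  -3.66 -4.71] |d| 0.0424 t 0.1
```

```bash
python3 shift.py '[{"sx": -0.0271, "sy": -0.0298, "sz": 0.0131, "ax": -3.2, "ay": -3.66, "az": -4.71}, {"sx": -0.0271, "sy": -0.0298, "sz": 0.0131, "ax": -3.2, "ay": -3.66, "az": -4.71}, {"sx": -0.0271, "sy": -0.0298, "sz": 0.0131, "ax": -3.2, "ay": -3.66, "az": -4.71}, {"sx": -0.0271, "sy": -0.0298, "sz": 0.0131, "ax": -3.2, "ay": -3.66, "az": -4.71}, {"sx": -0.0271, "sy": -0.0298, "sz": 0.0131, "ax": -3.2, "ay": -3.66, "az": -4.71}, {"sx": -0.0271, "sy": -0.0298, "sz": 0.0131, "ax": -3.2, "ay": -3.66, "az": -4.71}, {"sx": -0.0271, "sy": -0.0298, "sz": 0.0131, "ax": -3.2, "ay": -3.66, "az": -4.71}, {"sx": -0.0271, "sy": -0.0298, "sz": 0.0131, "ax": -3.2, "ay": -3.66, "az": -4.71}]' 1.0 30; python3 -c "
from go import *
to(B,RACK,4,back=.09)
to(B,RACK,8)
p,d=snap('scene','pre'); cv2.imwrite('pics/prec.png',cv2.resize(p[90:190,140:260,::-1],None,fx=5,fy=5,interpolation=cv2.INTER_CUBIC))"
```

```text
time_s: 1.1
tcp_pos: [0.3687, 0.3887, 0.1301]
tool_rot: [[-0.92, -0.164, 0.356], [-0.057, 0.955, 0.291], [-0.388, 0.247, -0.888]]
contact_force: [0.1, 0.6, 0.1]
opening: 1.0
grasp_force: 0.0
T [0.4513 0.3317 0.1226] row [-0.016  -0.0187  0.0055] [-1.04 -2.47 -2.44] |d| 0.0252 t 1.1
T [0.4951 0.3657 0.0518] row [-0.0089 -0.0089  0.014 ] [-0.52 -1.23 -1.22] |d| 0.0189 t 1.1
```

View pics/prec.png

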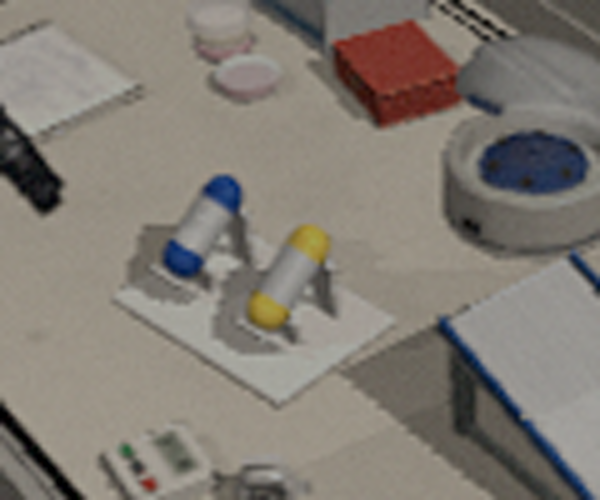

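The gripper tip is at about (45,190), left of the rack, with blue undisturbed at (203,228). The arm lags a little, so I'll finish the pre-grasp move.

```bash
python3 shift.py '[{"sx": -0.016, "sy": -0.0187, "sz": 0.0055, "ax": -1.04, "ay": -2.47, "az": -2.44}, {"sx": -0.016, "sy": -0.0187, "sz": 0.0055, "ax": -1.04, "ay": -2.47, "az": -2.44}, {"sx": -0.016, "sy": -0.0187, "sz": 0.0055, "ax": -1.04, "ay": -2.47, "az": -2.44}, {"sx": -0.016, "sy": -0.0187, "sz": 0.0055, "ax": -1.04, "ay": -2.47, "az": -2.44}, {}, {}]'; python3 -c "
from go import *
to(B,RACK,2,back=.09)
to(B,RACK,5)"
```

```text
time_s: 1.9
tcp_pos: [0.3915, 0.377, 0.1287]
tool_rot: [[-0.895, -0.237, 0.378], [-0.104, 0.935, 0.34], [-0.434, 0.265, -0.861]]
contact_force: [0.4, 0.2, 0.3]
opening: 1.0
grasp_force: 0.0
T [0.4513 0.3317 0.1226] row [-0.022  -0.0297  0.0068] [-0.61 -3.88 -3.22] |d| 0.0376 t 1.9
T [0.4951 0.3657 0.0518] row [-0.01   -0.0118  0.0208] [-0.25 -1.55 -1.29] |d| 0.0259 t 1.9
```

```bash
python3 -c "
from bench import arm
s=arm.state();print(s['qpos'].round(1),s['dq'].round(1))"; python3 shift.py '[{"ay": -3}, {"ay": -3}, {"az": -3}]'; python3 -c "
from go import *
print(arm.state()['qpos'].round(1),arm.state()['dq'].round(1)); to(B,RACK,4,back=.09)"
```

```text
[  27.7   25.7  123.    78.     7.4 -148.8] [ 0.3 -0.2  0.1  1.  -0.  -1.4]
time_s: 2.28
tcp_pos: [0.3985, 0.3846, 0.1528]
tool_rot: [[-0.849, -0.282, 0.446], [-0.134, 0.933, 0.335], [-0.511, 0.225, -0.83]]
contact_force: [0.5, 0.3, 0.1]
opening: 1.0
grasp_force: 0.0
[  30.2   23.5  122.8   91.6    3.7 -163.4] [ -0.3   0.   -0.7 -24.7   0.   -0.1]
T [0.4513 0.3317 0.1226] row [-0.0051 -0.018   0.0076] [-0.52 -0.9  -0.75] |d| 0.0202 t 2.275
```
Wrist singularity near J5=0, and J6 at limit -163. Bad: J5 range [0,151], J4 wraps -82..262. J5 → 0 when tool aligned with forearm. The forearm is steep in this pose (J2=25, J3=123: forearm downward tilt 25+123=148 → forearm pointing down back?? hmm tool direction ~35 from vertical away). J2+J3+J5 = 180 is tool down: start 30+82+68=180. At J2=25,J3=123: sum 148, tool pitch out 32+... J5≈0. So tilting toward away when close to base puts J5 → 0. Problem: pulling wrist closer (back position). At grasp TCP (further away), better? Wrist moves further: J2+J3 falls and J5 increases. Tool pitched outward by 35 in rack's x-direction (yaw 11 whereas radial azimuth is 36 deg). Component. Required J5 at the grasp = 180-35-(J2+J3). At the preposition the wrist is high and close. Hmm: pre grasp at back=.09 is the wrist at radius small. I need FK/IK. I can build kinematic model: maybe fit from a few known states? Standard structure: J1 vertical, J2, J3 pitch, J4 roll forearm, J5 pitch, J6 roll. Get link lengths from data: I've qpos & tcp at several configs (4). Unknown: base height h, shoulder offset a, upper arm L1, forearm L2, (offset e), tool L3. Data: state poses 3 only with both qpos, tcp. Could do. With tool down, wrist center in-plane eqns: Let me fit with params (h, a, L1, L2, e, L3): each pose gives 3 eqns (position). I have poses: start, at 1.9 and 2.275. 9 eqns minus azimuth. Probably OK with e=0 & a=0... Try. Robot shown looks Doosan-like (A0509/M0609? "3.1kg" payload..., J3 range positive only) . Possibly with J4 range -82..262 and J5 0..151.. weird custom.

The wrist is near its singularity (J5≈4°) with J6 at its limit. I'll fit the arm's kinematics from the readings so I can choose feasible grasps, including the half-turned tool.

```bash
cat > kin.py <<'E'
from go import *
from scipy.optimize import least_squares
import json,os
E=lambda s,a:Ro.from_euler(s,a,degrees=True).as_matrix()
def fk(q,k):
    A=E('z',q[0]); F=E('y',q[1]+q[2]); R=A@F@E('z',q[3])@E('y',q[4])@E('z',q[5]+90)
    p=A@(np.array([k[0],0,k[1]])+E('y',q[1])@[0,0,k[2]]+F@[k[5],0,k[3]])+R@[0,0,k[4]]
    return p,R
LO=np.array([-176,-43,13,-81,2,-163]);HI=np.array([176,126,139,261,151,163])
def ik(T,R,k,q0):
    f=lambda q:(lambda p,r:np.r_[(p-T)*5,((r-R)).ravel()])(*fk(q,k))
    best=None
    for s in [q0]+[[np.degrees(np.arctan2(T[1],T[0])),30,100,a,30,b] for a in(-60,0,90,180) for b in(-120,-30,60,140)]:
        r=least_squares(f,np.clip(s,LO+.1,HI-.1),bounds=(LO,HI),x_scale=30)
        if best is None or r.cost<best.cost-1e-6: best=r
        if best.cost<1e-7: break
    return best.x,best.cost
E
python3 shift.py '[{"ay": 3}, {"ay": 3}, {"az": 3}, {"sz": -0.03}, {"sz": -0.03}]' ; python3 - <<'E'
from kin import *
s=arm.state()
f=json.load(open('d.json')) if os.path.exists('d.json') else []
D=[([56.86584,30.27327,82.14896,-.001,67.69039,-10.2259],[.24285745,.57512093,.20023593],None),
([27.7,25.7,123,78,7.4,-148.8],[.3915,.377,.1287],None),([30.2,23.5,122.8,91.6,3.7,-163.4],[.3985,.3846,.1528],None),(s['qpos'],s['tcp_pos'],s['tool_rot'])]
print(s['qpos'].round(1),s['tcp_pos'])
g=lambda k:np.concatenate([fk(q,k)[0]-p for q,p,_ in D])
r=least_squares(lambda k:np.r_[g(k),(k-[0,.2,.4,.4,.3,0])*1e-3],[0,.2,.4,.4,.3,0])
print(r.x.round(4),np.abs(g(r.x)).max(),np.abs(fk(s['qpos'],r.x)[1]-s['tool_rot']).max())
json.dump(list(r.x),open('k.json','w'))
E
```

```text
time_s: 2.9
tcp_pos: [0.3759, 0.3724, 0.2013]
tool_rot: [[-0.879, -0.245, 0.409], [-0.096, 0.931, 0.352], [-0.467, 0.27, -0.842]]
contact_force: [-0.7, -0.1, 0.8]
opening: 1.003
grasp_force: 0.0
[  28.5   15.2  122.1   31.8   12.5 -101.5] [0.37589122 0.37243621 0.20128635]
[-0.7633  1.0378  1.2372  0.9918  1.1474  0.4287] 0.09136650322961051 4.440892098500626e-16
```

```bash
sed -i 's/p=A@(np.array(\[k\[0\],0,k\[1\]\])+E(.y.,q\[1\])@\[0,0,k\[2\]\]+F@\[k\[5\],0,k\[3\]\])/p=A@(np.array([k[0],k[6],k[1]])+E("y",q[1])@[0,0,k[2]]+F@[k[5],0,k[3]])/' kin.py
python3 shift.py '[{"ax": 5, "ay": 5}, {"sz": -0.03, "ax": 5, "ay": 5}, {"ax": 5}, {}]' ; python3 - <<'E'
from kin import *
s=arm.state()
D=[([56.86584,30.27327,82.14896,-.001,67.69039,-10.2259],[.24285745,.57512093,.20023593],None),
([27.7,25.7,123,78,7.4,-148.8],[.3915,.377,.1287],None),([30.2,23.5,122.8,91.6,3.7,-163.4],[.3985,.3846,.1528],None),
([28.5,15.2,122.1,31.8,12.5,-101.5],[0.37589122,0.37243621,0.20128635],0),(s['qpos'],s['tcp_pos'],s['tool_rot'])]
print(s['qpos'].round(1),s['tcp_pos'])
g=lambda k:np.concatenate([fk(q,k)[0]-p for q,p,_ in D])
k0=np.array([0,.2,.4,.4,.3,0,0])
r=least_squares(lambda k:np.r_[g(k),(k-k0)*1e-4],k0)
k=r.x;print(k.round(4),np.abs(g(k)).max())
json.dump(list(k),open('k.json','w'))
F=np.diag([-1,-1,1])
Z=np.zeros(3)
for nm,C,roll in (('B',B,16),('B',B,8),('B',B,0),('Y',Y,16),('Y',Y,0)):
  for bk in(0,.06):
    R=frame(11.2,35,roll)
    for fl in(0,1):
        RR=R@F if fl else R; q,c=ik(C+RR[:,2]*(.013-bk),RR,k,s['qpos']); print(nm,roll,bk,'flip',fl,q.round(0),'%.1e'%c)
for fl in(0,1):
    RR=RAMP@F if fl else RAMP; q,c=ik(REL+RR[:,2]*.013,RR,k,s['qpos']); print('ramp',fl,q.round(0),'%.1e'%c)
E
```

```text
time_s: 3.4
tcp_pos: [0.3623, 0.3702, 0.2278]
tool_rot: [[-0.929, -0.182, 0.323], [-0.143, 0.98, 0.142], [-0.342, 0.086, -0.936]]
contact_force: [0.1, 0.7, -0.3]
opening: 1.001
grasp_force: 0.0
[ 36.   13.4 110.4  -7.3  36.2 -58.5] [0.36232204 0.37021132 0.22777131]
[0.0014 0.2728 0.5867 0.3907 0.3251 0.1136 0.1109] 0.0003590187124912769
B 16 0 flip 0 [ 20.  41. 121. 150.  21. 126.] 9.2e-19
B 16 0 flip 1 [ 20.  41. 121. 150.  21. -54.] 3.1e-30
B 16 0.06 flip 0 [ 19.  34. 125. 142.  19. 132.] 1.7e-18
B 16 0.06 flip 1 [ 19.  34. 125. 142.  19. -48.] 7.1e-19
B 8 0 flip 0 [ 26.  40. 119. 183.  15.  99.] 6.5e-22
B 8 0 flip 1 [ 26.  40. 119. 183.  15. -81.] 1.9e-24
B 8 0.06 flip 0 [ 26.  33. 122. 185.  11.  98.] 4.3e-19
B 8 0.06 flip 1 [ 26.  33. 122. 185.  11. -82.] 6.5e-22
B 0 0 flip 0 [ 32.  40. 115. 233.  15.  55.] 6.2e-31
B 0 0 flip 1 [  32.   40.  115.  233.   15. -125.] 2.4e-29
B 0 0.06 flip 0 [ 34.  33. 118. 252.  13.  37.] 2.3e-27
B 0 0.06 flip 1 [  34.   33.  118.  252.   13. -143.] 1.6e-19
Y 16 0 flip 0 [  6.  41. 125. 135.  27. 127.] 2.0e-22
Y 16 0 flip 1 [  6.  41. 125. 135.  27. -53.] 7.7e-19
Y 16 0.06 flip 0 [  3.  34. 129. 125.  26. 134.] 7.4e-22
Y 16 0.06 flip 1 [  3.  34. 129. 125.  26. -46.] 4.2e-21
Y 0 0 flip 0 [ 19.  40. 122. 195.  17.  82.] 1.7e-22
Y 0 0 flip 1 [ 19.  40. 122. 195.  17. -98.] 5.1e-19
Y 0 0.06 flip 0 [ 20.  32. 126. 202.  13.  75.] 7.1e-19
Y 0 0.06 flip 1 [  20.   32.  126.  202.   13. -105.] 1.4e-24
ramp 0 [ -12.   38.   91.   19.   56. -114.] 2.6e-30
ramp 1 [-12.  38.  91.  19.  56.  66.] 2.2e-18
```

The kinematics fit to 0.4 mm. The half-turned tool (J4≈145, J5≈20, J6≈-50) reaches both the rack and the ramp continuously. I'll plan joint-space moves and print them as tool-axis rows.

```bash
cat >> kin.py <<'E'
k=json.load(open('k.json')); FL=np.diag([-1,-1,1])
def plan(C,R,n,off=.013,back=0.,seed=None,flip=True):
    """rows of a joint-space path to the pose that holds a capsule at C"""
    R=R@FL if flip else R; q0=arm.state()['qpos']; q,c=ik(C+R[:,2]*(off-back),R,k,q0 if seed is None else seed)
    print('q0',q0.round(1),'q',q.round(1),'cost %.1e'%c,'max deg/row',np.abs(q-q0).max().round(1)/n,'t',arm.state()['time_s'])
    L=[fk(q0+(q-q0)*i/n,k) for i in range(n+1)]; out=[]
    for (p,A),(p2,A2) in zip(L,L[1:]):
        d=A.T@(p2-p); r=np.degrees(Ro.from_matrix(A.T@A2).as_rotvec()); out.append(' '.join('%g'%x for x in [*d.round(4),*r.round(1)]))
    for i in range(0,n,8): print(';'.join(out[i:i+8]))
    print('tcp',[tuple(p.round(2)) for p,_ in L][::2])
def line(C,R,n,off=.013,back=0.,flip=True): to(C,R@FL if flip else R,n,off,back)
E
python3 -c "
from kin import *
plan(B,RACK,14,back=.08,seed=[19,34,125,142,19,-48])"
```

```text
q0 [ 36.   13.4 110.4  -7.3  36.2 -58.5] q [ 17.9  31.1 126.4 138.3  18.3 -44.1] cost 3.4e-29 max deg/row 10.4 t 3.4
0.0199 0.0172 0.0125 -4.2 4 10.6;0.0157 0.0139 0.0116 -3.8 3.6 11;0.0112 0.0115 0.0104 -3.5 3.2 11.4;0.0065 0.01 0.0092 -3.2 2.7 11.7;0.0019 0.0096 0.0079 -3.1 2.2 11.9;-0.0025 0.01 0.0067 -3 1.8 12.1;-0.0065 0.0112 0.0056 -2.9 1.3 12.3;-0.0099 0.0132 0.0045 -3 0.8 12.4
-0.0126 0.0157 0.0037 -3.1 0.4 12.4;-0.0146 0.0186 0.003 -3.2 0.1 12.5;-0.0158 0.0217 0.0024 -3.4 -0.2 12.5;-0.0162 0.0248 0.0021 -3.6 -0.4 12.5;-0.0158 0.0278 0.0019 -3.8 -0.5 12.5;-0.0147 0.0306 0.0019 -4.1 -0.6 12.4
tcp [(np.float64(0.36), np.float64(0.37), np.float64(0.23)), (np.float64(0.33), np.float64(0.4), np.float64(0.2)), (np.float64(0.32), np.float64(0.43), np.float64(0.19)), (np.float64(0.34), np.float64(0.45), np.float64(0.18)), (np.float64(0.37), np.float64(0.45), np.float64(0.18)), (np.float64(0.4), np.float64(0.43), np.float64(0.16)), (np.float64(0.44), np.float64(0.39), np.float64(0.14)), (np.float64(0.46), np.float64(0.34), np.float64(0.11))]
```

```bash
python3 -c "
from kin import *
plan(B,RACK,18,back=.08,seed=[19,34,125,142,19,-48])" | head -4
```

```text
q0 [ 36.   13.4 110.4  -7.3  36.2 -58.5] q [ 17.9  31.1 126.4 138.3  18.3 -44.1] cost 3.4e-29 max deg/row 8.088888888888889 t 3.4
0.016 0.0133 0.0101 -3.3 3.2 8.2;0.0135 0.0112 0.0094 -3.1 2.9 8.5;0.0108 0.0096 0.0087 -2.9 2.7 8.7;0.008 0.0084 0.008 -2.7 2.4 8.9;0.0052 0.0077 0.0072 -2.5 2.1 9.1;0.0024 0.0074 0.0064 -2.4 1.8 9.2;-0.0003 0.0075 0.0057 -2.3 1.5 9.4;-0.0029 0.0081 0.0049 -2.3 1.2 9.5
-0.0052 0.009 0.0043 -2.3 1 9.5;-0.0072 0.0102 0.0037 -2.3 0.7 9.6;-0.0089 0.0117 0.0031 -2.4 0.4 9.7;-0.0103 0.0134 0.0027 -2.4 0.2 9.7;-0.0113 0.0153 0.0023 -2.5 0 9.7;-0.0119 0.0172 0.002 -2.7 -0.1 9.7;-0.0121 0.0191 0.0018 -2.8 -0.3 9.7;-0.012 0.0209 0.0017 -2.9 -0.4 9.7
-0.0115 0.0227 0.0016 -3 -0.4 9.7;-0.0107 0.0243 0.0016 -3.2 -0.5 9.7
```

```bash
python3 shift.py '[{"sx": 0.016, "sy": 0.0133, "sz": 0.0101, "ax": -3.3, "ay": 3.2, "az": 8.2}, {"sx": 0.0135, "sy": 0.0112, "sz": 0.0094, "ax": -3.1, "ay": 2.9, "az": 8.5}, {"sx": 0.0108, "sy": 0.0096, "sz": 0.0087, "ax": -2.9, "ay": 2.7, "az": 8.7}, {"sx": 0.008, "sy": 0.0084, "sz": 0.008, "ax": -2.7, "ay": 2.4, "az": 8.9}, {"sx": 0.0052, "sy": 0.0077, "sz": 0.0072, "ax": -2.5, "ay": 2.1, "az": 9.1}, {"sx": 0.0024, "sy": 0.0074, "sz": 0.0064, "ax": -2.4, "ay": 1.8, "az": 9.2}, {"sx": -0.0003, "sy": 0.0075, "sz": 0.0057, "ax": -2.3, "ay": 1.5, "az": 9.4}, {"sx": -0.0029, "sy": 0.0081, "sz": 0.0049, "ax": -2.3, "ay": 1.2, "az": 9.5}]' 1.0 | head -2
python3 shift.py '[{"sx": -0.0052, "sy": 0.009, "sz": 0.0043, "ax": -2.3, "ay": 1, "az": 9.5}, {"sx": -0.0072, "sy": 0.0102, "sz": 0.0037, "ax": -2.3, "ay": 0.7, "az": 9.6}, {"sx": -0.0089, "sy": 0.0117, "sz": 0.0031, "ax": -2.4, "ay": 0.4, "az": 9.7}, {"sx": -0.0103, "sy": 0.0134, "sz": 0.0027, "ax": -2.4, "ay": 0.2, "az": 9.7}, {"sx": -0.0113, "sy": 0.0153, "sz": 0.0023, "ax": -2.5, "az": 9.7}, {"sx": -0.0119, "sy": 0.0172, "sz": 0.002, "ax": -2.7, "ay": -0.1, "az": 9.7}]' | head -2
python3 -c "
from kin import *
plan(B,RACK,6,back=.08,seed=[19,34,125,142,19,-48])"
```

```text
time_s: 4.4
tcp_pos: [0.3393, 0.4504, 0.1789]
time_s: 5.15
tcp_pos: [0.4197, 0.4131, 0.1532]
q0 [ 21.6  27.3 123.2 106.3  22.2 -47.5] q [ 17.9  31.1 126.4 138.3  18.3 -44.1] cost 3.4e-29 max deg/row 5.333333333333333 t 5.15
-0.0069 0.0124 0.0014 -1.8 -0.1 6.4;-0.0068 0.0132 0.0014 -1.9 -0.2 6.4;-0.0067 0.0139 0.0013 -1.9 -0.2 6.4;-0.0065 0.0146 0.0013 -2 -0.2 6.4;-0.0062 0.0153 0.0013 -2 -0.2 6.4;-0.0058 0.0159 0.0014 -2.1 -0.2 6.3
tcp [(np.float64(0.42), np.float64(0.41), np.float64(0.15)), (np.float64(0.44), np.float64(0.39), np.float64(0.14)), (np.float64(0.45), np.float64(0.36), np.float64(0.13)), (np.float64(0.46), np.float64(0.34), np.float64(0.11))]
```

Tracking well.

```bash
python3 shift.py '[{"sx": -0.0069, "sy": 0.0124, "sz": 0.0014, "ax": -1.8, "ay": -0.1, "az": 6.4}, {"sx": -0.0068, "sy": 0.0132, "sz": 0.0014, "ax": -1.9, "ay": -0.2, "az": 6.4}, {"sx": -0.0067, "sy": 0.0139, "sz": 0.0013, "ax": -1.9, "ay": -0.2, "az": 6.4}, {"sx": -0.0065, "sy": 0.0146, "sz": 0.0013, "ax": -2, "ay": -0.2, "az": 6.4}, {"sx": -0.0062, "sy": 0.0153, "sz": 0.0013, "ax": -2, "ay": -0.2, "az": 6.4}, {"sx": -0.0058, "sy": 0.0159, "sz": 0.0014, "ax": -2.1, "ay": -0.2, "az": 6.3}, {}]' | head -3
python3 -c "
from kin import *
line(B,RACK,2,back=.08);line(B,RACK,5)
print(arm.state()['qpos'].round(1))
p,d=snap('scene','pre2'); cv2.imwrite('pics/pre2c.png',cv2.resize(p[80:190,140:270,::-1],None,fx=5,fy=5,interpolation=cv2.INTER_CUBIC))"
```

```text
time_s: 6.02
tcp_pos: [0.4555, 0.337, 0.1149]
tool_rot: [[0.803, 0.344, 0.487], [0.162, -0.912, 0.378], [0.574, -0.225, -0.788]]
T [0.4561 0.3355 0.1148] row [ 0.0001  0.0008 -0.0001] [-0.02  0.02  0.08] |d| 0.0008 t 6.025
T [0.4951 0.3657 0.0518] row [0.     0.0003 0.016 ] [-0.01  0.01  0.03] |d| 0.016 t 6.025
[ 18.1  31.1 126.4 138.3  18.3 -44.2]
```

View pics/pre2c.png

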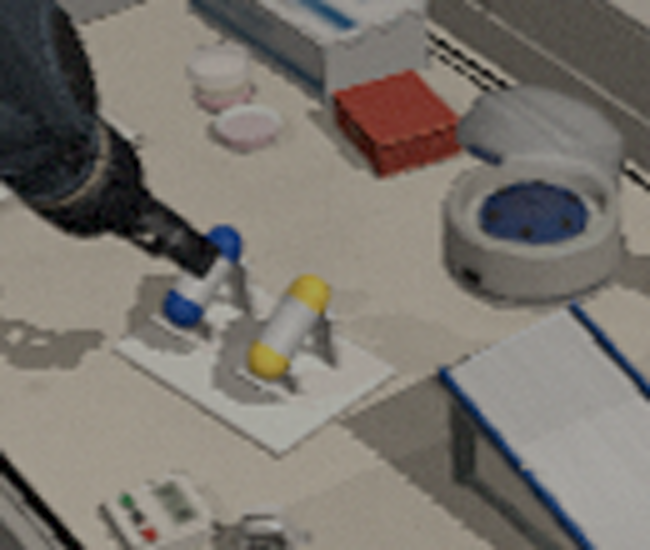

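The fingers, at about (205,260), line up over the middle of the blue capsule. I'll advance and grip.

```bash
python3 shift.py '[{"sy": 0.0003, "sz": 0.016}, {"sy": 0.0003, "sz": 0.016}, {"sy": 0.0003, "sz": 0.016}, {"sy": 0.0003, "sz": 0.016}, {"sy": 0.0003, "sz": 0.016}, {}]' 1.0
python3 shift.py '[{}, {}, {}, {}, {}, {}]' 0 30
```

```text
time_s: 6.82
tcp_pos: [0.4966, 0.3677, 0.0516]
tool_rot: [[0.802, 0.344, 0.488], [0.16, -0.911, 0.38], [0.575, -0.227, -0.786]]
contact_force: [-0.6, -0.1, -0.5]
opening: 0.997
grasp_force: 0.0
time_s: 7.58
tcp_pos: [0.4962, 0.3673, 0.0528]
tool_rot: [[0.802, 0.344, 0.489], [0.159, -0.911, 0.38], [0.576, -0.227, -0.785]]
contact_force: [0.3, -0.2, -0.3]
opening: -0.003
grasp_force: 0.0
```

The fingers shut on nothing. I'll look.

```bash
python3 -c "
from kin import *
p,d=snap('scene','g1'); a=cv2.resize(p[95:165,155:225,::-1],(390,390),interpolation=cv2.INTER_CUBIC)
p,d=snap('top','g1t'); b=cv2.resize(p[205:275,125:195,::-1],(390,390),interpolation=cv2.INTER_CUBIC)
cv2.imwrite('pics/g1c.png',np.hstack([a,b]))"
```

```text
(no output)
```

View pics/g1c.png

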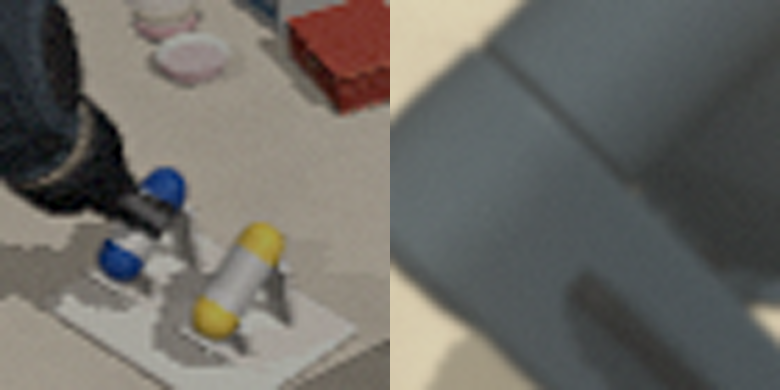

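The blue capsule is undisturbed: ends at (120,258) and (163,187) in the crop, as before. The shut fingertips sit around (155,215), apparently on the camera side of it. I'll compare where the camera places the fingertips with the reported TCP.

```bash
python3 - <<'E'
from fit import *
s=arm.state(); T=s['tcp_pos']; R=s['tool_rot']
for o in(0,.02,.04,.06): print(o,'proj tcp px',proj('scene',T-R[:,2]*o).round(1))
print('B px',proj('scene',[.4888,.3608,.062]))
d=np.load('pics/g1.npy'); p=cv2.imread('pics/g1.png')[:,:,::-1]
for v in range(126,142,2):
    print(v,[ '%d,%d,%d/%d'%((w('scene',u,v,d[v,u])*1000).round().astype(int).tolist()+[0])[:0] if 0 else ('%d %d %d|%d'%(*(w('scene',u,v,d[v,u])*1000),p[v,u].sum()//3)) for u in range(174,190,2)])
E
```

```text
0 proj tcp px [180.8 134.9]
0.02 proj tcp px [179.1 133.6]
0.04 proj tcp px [177.4 132.2]
0.06 proj tcp px [175.6 130.8]
B px [179.70335803 134.55078694]
126 ['426 263 186|18', '436 270 177|20', '462 308 144|62', '558 491 -3|147', '506 365 91|63', '513 362 91|70', '518 356 91|58', '583 466 0|139']
128 ['426 266 176|24', '439 278 163|16', '446 277 160|25', '497 366 85|68', '500 355 91|64', '507 353 88|73', '514 350 87|78', '574 451 1|106']
130 ['425 266 167|19', '437 275 157|34', '446 279 151|71', '470 314 119|59', '462 281 142|63', '505 351 81|68', '511 347 80|60', '570 445 -3|107']
132 ['433 288 142|14', '435 274 150|15', '440 270 150|50', '448 270 146|79', '461 280 134|63', '462 266 142|39', '510 348 71|36', '518 345 69|146']
134 ['444 314 113|62', '456 323 102|53', '456 306 112|16', '451 280 130|37', '453 267 137|73', '459 264 135|77', '518 365 47|70', '521 355 52|75']
136 ['501 443 -1|99', '469 354 67|102', '453 302 107|89', '448 274 126|77', '450 264 131|26', '501 350 55|88', '518 367 36|89', '522 359 40|68']
138 ['461 359 58|35', '466 351 61|146', '469 340 66|164', '479 343 60|151', '487 343 56|111', '520 391 11|155', '518 370 25|108', '520 358 31|74']
140 ['456 350 57|58', '462 345 57|74', '469 343 55|92', '477 341 52|131', '507 386 10|132', '513 381 10|124', '521 378 8|103', '521 362 18|74']
```

```bash
python3 - <<'E'
from fit import *
s=arm.state(); T=s['tcp_pos']; R=s['tool_rot']
d=np.load('pics/g1.npy'); v,u=np.mgrid[:384,:512]; m=M['scene']
P=np.stack([(u-m['cx'])/m['fx']*d,-(v-m['cy'])/m['fy']*d,-d],-1)@np.array(m['orientation']).T+m['origin']
q=(P-T)@R; k=(d>0)&(np.linalg.norm(q[...,:2],axis=-1)<.13)&(q[...,2]<.0)&(q[...,2]>-.2)&(P[...,2]>.02); q=q[k]
for z in np.arange(-.2,.0,.02):
    t=q[(q[:,2]>=z)&(q[:,2]<z+.02)]
    if len(t): print('z %.2f n %d x %s y %s'%(z,len(t),np.percentile(t[:,0],[5,50,95]).round(3),np.percentile(t[:,1],[5,50,95]).round(3)))
E
python3 -c "
from kin import *
p=cv2.imread('pics/g1.png'); cv2.imwrite('pics/g1d.png',cv2.resize(p[70:160,120:220],(800,720)[:2] and (660,594),interpolation=cv2.INTER_CUBIC))"
```

```text
z -0.20 n 63 x [-0.034 -0.002  0.031] y [0.013 0.035 0.04 ]
z -0.18 n 55 x [-0.034 -0.004  0.031] y [0.014 0.034 0.04 ]
z -0.16 n 21 x [-0.018 -0.002  0.008] y [0.034 0.04  0.045]
z -0.14 n 39 x [-0.011 -0.001  0.011] y [0.021 0.054 0.063]
z -0.12 n 19 x [-0.015 -0.007  0.015] y [0.018 0.046 0.062]
z -0.10 n 11 x [-0.014 -0.01   0.01 ] y [0.018 0.025 0.037]
z -0.08 n 2 x [-0.012 -0.011 -0.01 ] y [0.012 0.013 0.015]
z -0.06 n 193 x [-0.049 -0.007  0.033] y [0.084 0.099 0.11 ]
z -0.04 n 119 x [-0.05  -0.02   0.034] y [-0.007  0.008  0.11 ]
z -0.02 n 62 x [-0.051  0.007  0.034] y [-0.004  0.018  0.116]
```

View pics/g1d.png

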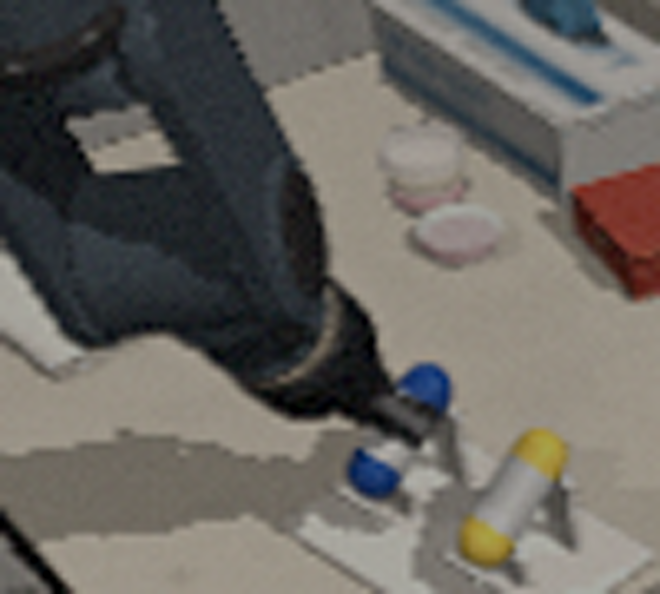

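```bash
python3 - <<'E'
from fit import *
T=np.array([0.3687, 0.3887, 0.1301]); R=np.array([[-0.92, -0.164, 0.356], [-0.057, 0.955, 0.291], [-0.388, 0.247, -0.888]])
for f,T,R in (('pre',T,R),('scene0',np.array([.24285745,.57512093,.20023593]),np.array([[-.92113,.38925,-.001],[.38925,.92113,-.00165],[.0003,-.0019,-1]])),('top0',None,None)):
    n='top' if f[0]=='t' else 'scene'
    if T is None: T=np.array([.24285745,.57512093,.20023593]);R=np.array([[-.92113,.38925,-.001],[.38925,.92113,-.00165],[.0003,-.0019,-1]])
    d=np.load('pics/%s.npy'%f); v,u=np.mgrid[:384,:512]; m=M[n]
    P=np.stack([(u-m['cx'])/m['fx']*d,-(v-m['cy'])/m['fy']*d,-d],-1)@np.array(m['orientation']).T+m['origin']
    q=(P-T)@R; k=(d>0)&(np.linalg.norm(q[...,:2],axis=-1)<.1)&(q[...,2]<.06)&(q[...,2]>-.2)&(P[...,2]>.02)
    print(f,'tcp px',proj(n,T).round(1),k.sum())
    for z in np.arange(-.2,.06,.02):
        t=q[k&(q[...,2]>=z)&(q[...,2]<z+.02)]; uu=u[k&(q[...,2]>=z)&(q[...,2]<z+.02)]
        if len(t): print('z %.2f n %d x %s y %s'%(z,len(t),np.percentile(t[:,0],[5,50,95]).round(3),np.percentile(t[:,1],[5,50,95]).round(3)))
E
```

```text
pre tcp px [144.9 128.3] 404
z -0.20 n 104 x [-0.03   0.007  0.035] y [-0.041 -0.034 -0.013]
z -0.18 n 86 x [-0.031  0.004  0.034] y [-0.042 -0.034 -0.014]
z -0.16 n 74 x [-0.01   0.001  0.01 ] y [-0.072 -0.047 -0.038]
z -0.14 n 66 x [-0.017 -0.001  0.016] y [-0.074 -0.055 -0.02 ]
z -0.12 n 41 x [-0.012  0.009  0.015] y [-0.076 -0.071 -0.033]
z -0.10 n 22 x [-0.008  0.002  0.013] y [-0.077 -0.071 -0.054]
z -0.08 n 4 x [-0.007 -0.002  0.004] y [-0.059 -0.058 -0.056]
z -0.06 n 7 x [-0.004  0.003  0.008] y [-0.06  -0.057 -0.049]
scene0 tcp px [ 85.8 101. ] 711
z -0.20 n 152 x [-0.037 -0.008  0.027] y [-0.04  -0.033 -0.01 ]
z -0.18 n 146 x [-0.037 -0.009  0.029] y [-0.04  -0.032 -0.012]
z -0.16 n 87 x [-0.014 -0.003  0.009] y [-0.071 -0.041 -0.026]
z -0.14 n 106 x [-0.021 -0.012  0.014] y [-0.073 -0.04   0.009]
z -0.12 n 70 x [-0.019 -0.012  0.008] y [-0.075 -0.049  0.049]
z -0.10 n 55 x [-0.015 -0.008  0.008] y [-0.077 -0.069  0.046]
z -0.08 n 47 x [-0.012 -0.007  0.006] y [-0.06  -0.053  0.045]
z -0.06 n 48 x [-0.013 -0.005  0.007] y [-0.058 -0.05   0.046]
top0 tcp px [118.7 314.3] 31
z -0.20 n 24 x [-0.033  0.026  0.037] y [-0.032 -0.021 -0.005]
z -0.18 n 7 x [-0.027  0.034  0.037] y [-0.024 -0.014 -0.01 ]
```

```bash
python3 - <<'E'
from fit import *
T=np.array([.24285745,.57512093,.20023593]);R=np.array([[-.92113,.38925,-.001],[.38925,.92113,-.00165],[.0003,-.0019,-1]])
d=np.load('pics/scene0.npy'); v,u=np.mgrid[:384,:512]; m=M['scene']
P=np.stack([(u-m['cx'])/m['fx']*d,-(v-m['cy'])/m['fy']*d,-d],-1)@np.array(m['orientation']).T+m['origin']
q=(P-T)@R; k=(d>0)&(np.linalg.norm(q[...,:2],axis=-1)<.12)&(q[...,2]>-.08)&(P[...,2]>.02)
for a,b,c in sorted(zip(v[k],u[k],q[k].round(3).tolist()))[-30:]: print(a,b,c)
for y in(-.05,.05):
  for z in(0,-.013,-.03,-.045): print(y,z,proj('scene',T+R@[0,y,z]).round(1))
p=cv2.imread('pics/scene0.png').sum(2)//3
print(p[84:104,72:92])
E
```

```text
94 80 [-0.002, -0.06, -0.064]
94 81 [-0.003, -0.054, -0.06]
94 82 [-0.007, -0.058, -0.062]
94 83 [-0.009, -0.05, -0.057]
94 84 [-0.013, -0.054, -0.058]
95 78 [0.007, -0.055, -0.058]
95 79 [0.003, -0.059, -0.06]
95 80 [0.001, -0.052, -0.055]
95 81 [-0.002, -0.05, -0.054]
95 82 [-0.006, -0.056, -0.057]
95 83 [-0.008, -0.052, -0.054]
95 84 [-0.011, -0.048, -0.051]
96 78 [0.01, -0.048, -0.05]
96 79 [0.004, -0.06, -0.057]
96 80 [0.001, -0.058, -0.055]
96 81 [-0.001, -0.053, -0.052]
96 82 [-0.005, -0.059, -0.055]
96 83 [-0.008, -0.058, -0.054]
96 84 [-0.011, -0.054, -0.051]
96 85 [-0.013, -0.049, -0.048]
97 79 [0.007, -0.05, -0.047]
97 80 [0.003, -0.057, -0.051]
97 81 [-0.001, -0.056, -0.05]
97 82 [-0.003, -0.055, -0.049]
97 83 [-0.006, -0.05, -0.046]
97 84 [-0.009, -0.049, -0.045]
97 85 [-0.012, -0.049, -0.044]
98 80 [0.005, -0.051, -0.044]
98 81 [0.001, -0.056, -0.046]
98 82 [-0.001, -0.05, -0.042]
-0.05 0 [ 85.4 108.5]
-0.05 -0.013 [ 84.3 105.3]
-0.05 -0.03 [ 82.8 101.1]
-0.05 -0.045 [81.4 97.3]
0.05 0 [86.1 93.9]
0.05 -0.013 [85.1 90.8]
0.05 -0.03 [83.6 86.7]
0.05 -0.045 [82.3 83. ]
[[
[... 998 characters left out ...]
 101 105
  100 103]
 [101 102 100 103 100 102  75  41  24  20  11  14  75  64  84 104 102 100
  106 103]
 [102 100  99  98 102 102 105  80  36  21  34  46  81  66  85 102 105 103
   98 103]
 [100 100  99 101 102 104 104 105  83  57  49  90 105 102 103 105 104 103
  101 104]
 [102  98  98 101 104 101 102 102 103 106 104 105 103 103 107 105  99 102
  103 101]
 [ 99 103 101 100 101 103  99 101 102 103 101 104 104 100 105 102 102 104
   99 101]
 [105 100 101 101  99 105 103 102 101 101 103 103 102  99 104 102 100 103
  102 101]
 [100 103 103 102 101 102 107 102 103 104 103 102  99 101 100 104 105 100
  103 104]
 [104 103 100 101 103 102 101 102 107 102 102 101 101 103  99 102  98 102
   99 100]]
```

The scene0 pixels put the open fingertips about 42 mm behind the reported TCP, where 13 mm was expected. So the real tips are about 29 mm short of the nominal TCP along the tool axis, which explains closing on nothing. The fix is to grasp with off = 0.040 and reopen before advancing.

```bash
sed -i 's/off=.013/off=.040/' go.py kin.py
python3 shift.py '[{"sz": -0.01}, {"sz": -0.01}, {}, {}]' 1.0; python3 -c "
from kin import *
line(B,RACK,4)"
```

```text
time_s: 8.18
tcp_pos: [0.4866, 0.3597, 0.0688]
tool_rot: [[0.802, 0.344, 0.489], [0.159, -0.911, 0.38], [0.576, -0.227, -0.785]]
contact_force: [0.6, -0.7, -0.2]
opening: 0.846
grasp_force: 0.0
T [0.5083 0.3759 0.0305] row [-0.0005  0.0003  0.0117] [-0.03 -0.05  0.02] |d| 0.0117 t 8.175
```

```bash
python3 shift.py '[{"sx": -0.0005, "sy": 0.0003, "sz": 0.0117}, {"sx": -0.0005, "sy": 0.0003, "sz": 0.0117}, {"sx": -0.0005, "sy": 0.0003, "sz": 0.0117}, {"sx": -0.0005, "sy": 0.0003, "sz": 0.0117}, {}]' | sed -n 2,4p
python3 shift.py '[{}, {}, {}, {}]' 0 30
```

```text
tcp_pos: [0.5083, 0.3763, 0.029]
tool_rot: [[0.802, 0.344, 0.488], [0.16, -0.911, 0.38], [0.575, -0.227, -0.786]]
contact_force: [1.0, 0.1, -0.4]
time_s: 9.3
tcp_pos: [0.5077, 0.3768, 0.0311]
tool_rot: [[0.801, 0.346, 0.489], [0.16, -0.91, 0.382], [0.577, -0.227, -0.784]]
contact_force: [-3.1, 2.5, 3.2]
opening: 0.361
grasp_force: 31.3
```

Blue is gripped (opening 0.36, 31 N). I'll lift it out and plan the path to above the ramp.

```bash
python3 shift.py '[{"sz": -0.012}, {"sz": -0.016}, {"sz": -0.02}, {"sz": -0.02}, {"sz": -0.02}, {"sz": -0.01}]' | tail -4; python3 -c "
from kin import *
plan(REL,RAMP,16,back=.08,seed=[-12,38,91,19,56,66])"
```

```text
tool_rot: [[0.802, 0.343, 0.489], [0.159, -0.912, 0.379], [0.576, -0.226, -0.786]]
contact_force: [-0.6, 0.1, -1.0]
opening: 0.363
grasp_force: 30.9
q0 [ 18.   32.3 126.3 140.6  19.3 -46.5] q [-13.8  33.8  89.2  17.6  62.2  66.8] cost 9.5e-31 max deg/row 7.6875 t 10.05
0.0326 -0.0029 0.0074 2.8 2.5 0.9;0.0286 -0.0023 0.0065 2.9 1.8 0.8;0.0245 -0.0012 0.0052 2.9 1.1 0.7;0.0203 0.0005 0.0036 2.8 0.3 0.7;0.0161 0.0027 0.0016 2.5 -0.4 0.7;0.0121 0.0053 -0.0006 2.1 -1.2 0.8;0.0083 0.0085 -0.0031 1.6 -1.8 0.9;0.0048 0.0121 -0.0056 0.9 -2.4 1
0.0016 0.0161 -0.0082 0.2 -2.9 1.3;-0.0012 0.0204 -0.0107 -0.6 -3.3 1.6;-0.0035 0.0249 -0.0131 -1.5 -3.5 1.9;-0.0053 0.0297 -0.0151 -2.3 -3.6 2.4;-0.0065 0.0347 -0.0168 -3.2 -3.6 2.8;-0.007 0.0397 -0.0181 -4 -3.4 3.4;-0.0068 0.0447 -0.0188 -4.8 -3.1 3.9;-0.0058 0.0496 -0.0189 -5.4 -2.7 4.5
tcp [(np.float64(0.46), np.float64(0.34), np.float64(0.11)), (np.float64(0.51), np.float64(0.36), np.float64(0.13)), (np.float64(0.55), np.float64(0.37), np.float64(0.16)), (np.float64(0.58), np.float64(0.36), np.float64(0.17)), (np.float64(0.59), np.float64(0.34), np.float64(0.17)), (np.float64(0.6), np.float64(0.3), np.float64(0.17)), (np.float64(0.6), np.float64(0.24), np.float64(0.16)), (np.float64(0.61), np.float64(0.16), np.float64(0.14)), (np.float64(0.6), np.float64(0.06), np.float64(0.14))]
```

```bash
python3 - <<'E'
from fit import *
d=np.load('pics/scene0.npy'); v,u=np.mgrid[:384,:512]; m=M['scene']
P=np.stack([(u-m['cx'])/m['fx']*d,-(v-m['cy'])/m['fy']*d,-d],-1)@np.array(m['orientation']).T+m['origin']; P=P[d>0]
for x in np.arange(.54,.86,.04): print('%.2f'%x,[int(1000*max(np.percentile(t,98),0)) if len(t:=P[(abs(P[:,0]-x)<.02)&(abs(P[:,1]-y)<.02)][:,2])>2 else -1 for y in np.arange(.14,.5,.04)])
E
```

```text
0.54 [3, 2, 11, 93, 60, 65, 41, -1, 2]
0.58 [1, 1, 8, 8, 6, 3, 3, 3, 3]
0.62 [-1, -1, 2, 3, 2, 1, 4, 3, 2]
0.66 [-1, -1, 3, 62, 59, 2, 3, 2, 2]
0.70 [-1, -1, 136, 154, 154, 124, 3, 3, 7]
0.74 [4, 23, 151, 161, 160, 146, 1, 3, 37]
0.78 [2, 41, 146, 155, 153, 53, -1, 20, 38]
0.82 [58, 57, 124, 137, -1, -1, -1, 1, 35]
```

The path clears the centrifuge (x>0.66, z≤0.16).

```bash
python3 shift.py '[{"sx": 0.0326, "sy": -0.0029, "sz": 0.0074, "ax": 2.8, "ay": 2.5, "az": 0.9}, {"sx": 0.0286, "sy": -0.0023, "sz": 0.0065, "ax": 2.9, "ay": 1.8, "az": 0.8}, {"sx": 0.0245, "sy": -0.0012, "sz": 0.0052, "ax": 2.9, "ay": 1.1, "az": 0.7}, {"sx": 0.0203, "sy": 0.0005, "sz": 0.0036, "ax": 2.8, "ay": 0.3, "az": 0.7}, {"sx": 0.0161, "sy": 0.0027, "sz": 0.0016, "ax": 2.5, "ay": -0.4, "az": 0.7}, {"sx": 0.0121, "sy": 0.0053, "sz": -0.0006, "ax": 2.1, "ay": -1.2, "az": 0.8}, {"sx": 0.0083, "sy": 0.0085, "sz": -0.0031, "ax": 1.6, "ay": -1.8, "az": 0.9}, {"sx": 0.0048, "sy": 0.0121, "sz": -0.0056, "ax": 0.9, "ay": -2.4, "az": 1}]' | sed -n 1,2p
python3 shift.py '[{"sx": 0.0016, "sy": 0.0161, "sz": -0.0082, "ax": 0.2, "ay": -2.9, "az": 1.3}, {"sx": -0.0012, "sy": 0.0204, "sz": -0.0107, "ax": -0.6, "ay": -3.3, "az": 1.6}, {"sx": -0.0035, "sy": 0.0249, "sz": -0.0131, "ax": -1.5, "ay": -3.5, "az": 1.9}, {"sx": -0.0053, "sy": 0.0297, "sz": -0.0151, "ax": -2.3, "ay": -3.6, "az": 2.4}, {"sx": -0.0065, "sy": 0.0347, "sz": -0.0168, "ax": -3.2, "ay": -3.6, "az": 2.8}, {"sx": -0.007, "sy": 0.0397, "sz": -0.0181, "ax": -4, "ay": -3.4, "az": 3.4}, {"sx": -0.0068, "sy": 0.0447, "sz": -0.0188, "ax": -4.8, "ay": -3.1, "az": 3.9}, {"sx": -0.0058, "sy": 0.0496, "sz": -0.0189, "ax": -5.4, "ay": -2.7, "az": 4.5}]'
python3 shift.py '[{}, {}]' | head -1
python3 -c "
from kin import *
line(REL,RAMP,2,back=.06);line(REL,RAMP,5)
p,d=snap('scene','r1'); p2,d=snap('top','r1t')
a=cv2.resize(p[110:230,180:320,::-1],(455,390),interpolation=cv2.INTER_CUBIC);b=cv2.resize(p2[120:220,160:250,::-1],(345,390),interpolation=cv2.INTER_CUBIC)
cv2.imwrite('pics/r1c.png',np.hstack([a,b]))"
```

```text
time_s: 11.05
tcp_pos: [0.5937, 0.3418, 0.1729]
time_s: 12.05
tcp_pos: [0.6026, 0.0555, 0.1386]
tool_rot: [[1.0, 0.003, -0.003], [0.004, -0.962, 0.274], [-0.002, -0.274, -0.962]]
contact_force: [0.0, 0.3, -1.5]
opening: 0.36
grasp_force: 30.9
time_s: 12.3
T [0.602  0.0613 0.121 ] row [-0.0003  0.0008  0.009 ] [-0.09 -0.01 -0.02] |d| 0.009 t 12.3
T [0.6019 0.0778 0.0633] row [-0.0001  0.0003  0.0156] [-0.03 -0.   -0.01] |d| 0.0156 t 12.3
```

View pics/r1c.png

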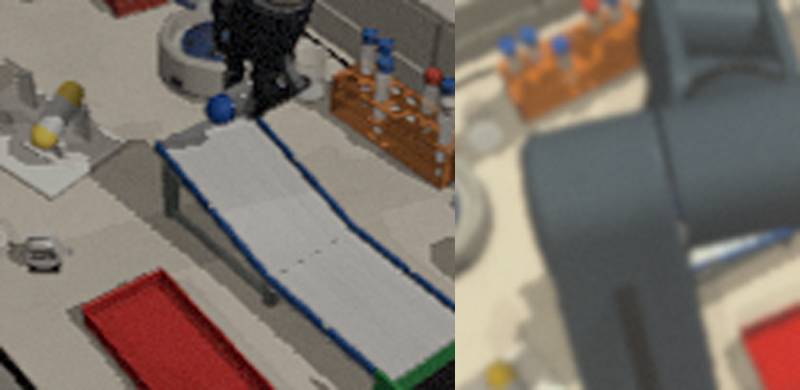

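The blue end is visible at (220,108), just above the ramp's top, and the tool is square to the slope. I'll measure it with depth before lowering.

```bash
cat > cap.py <<'E'
from fit import *
def ends(f,box,colour='blue',n='scene'):
    d=np.load('pics/%s.npy'%f); I=cv2.imread('pics/%s.png'%f)[:,:,::-1].astype(int); v,u=np.mgrid[:384,:512]; m=M[n]
    P=np.stack([(u-m['cx'])/m['fx']*d,-(v-m['cy'])/m['fy']*d,-d],-1)@np.array(m['orientation']).T+m['origin']
    r,g,b=I[...,0],I[...,1],I[...,2]
    k=(b>1.6*r)&(b>60) if colour=='blue' else (r>2*b)&(g>1.5*b)&(r>90)
    for i,(a,c) in enumerate(box): k=k&(P[...,i]>a)&(P[...,i]<c)
    return P[k&(d>0)]
def sph(p):
    r=least_squares(lambda c:np.linalg.norm(p-c,axis=1)-.016,p.mean(0)+[.005,.01,-.008],loss='soft_l1',f_scale=.002); return r.x
E
python3 -c "
from cap import *
from go import REL
s=arm.state()
p=ends('r1',((.5,.62),(0,.1),(.1,.25)));c=sph(p);print(len(p),p.mean(0).round(4),'end',c.round(4),'in tool',((c-s['tcp_pos'])@s['tool_rot']).round(4),'expect -.029 0 -.040')"
python3 shift.py '[{"sy": 0.0003, "sz": 0.0156}, {"sy": 0.0003, "sz": 0.0156}, {"sy": 0.0003, "sz": 0.0156}, {"sy": 0.0003, "sz": 0.0156}, {"sz": 0.005}, {}]'
```

```text
60 [0.5685 0.0387 0.1827] end [0.5731 0.044  0.1764] in tool [-0.0294  0.003  -0.0403] expect -.029 0 -.040
time_s: 13.15
tcp_pos: [0.6033, 0.0751, 0.0732]
tool_rot: [[1.0, 0.007, -0.001], [0.007, -0.961, 0.277], [0.001, -0.277, -0.961]]
contact_force: [-0.4, 0.2, -0.5]
opening: 0.362
grasp_force: 31.0
```

Capsule in hand is exactly as expected. Lowering the last 10 mm.

```bash
python3 shift.py '[{"sz": 0.003}, {"sz": 0.003}, {}]' | sed -n 2,4p; python3 shift.py '[{"sz": 0.002}, {}]' | sed -n 2,4p;  python3 shift.py '[{"sz": 0.0015}, {}]' | sed -n 2,4p
```

```text
tcp_pos: [0.6035, 0.0765, 0.0681]
tool_rot: [[1.0, 0.007, -0.0], [0.006, -0.961, 0.277], [0.002, -0.277, -0.961]]
contact_force: [-0.3, -0.2, -1.5]
tcp_pos: [0.6034, 0.0772, 0.0661]
tool_rot: [[1.0, 0.007, -0.0], [0.006, -0.961, 0.277], [0.001, -0.277, -0.961]]
contact_force: [-0.5, 0.6, -3.1]
tcp_pos: [0.6034, 0.0776, 0.0646]
tool_rot: [[1.0, 0.007, -0.001], [0.006, -0.961, 0.277], [0.001, -0.277, -0.961]]
contact_force: [-0.5, 1.7, -1.9]
```

```bash
python3 shift.py '[{"sz": 0.001}, {}]' | sed -n '2p;4p'; python3 shift.py '[{"sz": 0.001}, {}]' | sed -n '2p;4p';  python3 shift.py '[{"sz": 0.001}, {}]' | sed -n '2p;4p'
```

```text
tcp_pos: [0.6035, 0.0779, 0.0637]
contact_force: [1.0, -0.0, -0.6]
tcp_pos: [0.604, 0.0778, 0.0635]
contact_force: [-0.7, -0.6, 4.4]
tcp_pos: [0.6043, 0.0778, 0.0634]
contact_force: [-1.9, -2.7, 9.1]
```

Contact is confirmed (9 N, resting). Releasing: open and rise off the slope quickly.

```bash
python3 shift.py '[{"sy": 0.004, "sz": -0.015}, {"sy": 0.008, "sz": -0.05}, {"sz": -0.05}, {"sz": -0.03}, {}, {}, {}, {}]' 1.0; python3 -c "
from cap import *
def rep(f):
    snap('scene',f); p=ends(f,((.5,.72),(-.45,.15),(0,.25)))
    p=ends(f,((.555,.648),(-.41,.15),(.0,.25))); print(arm.state()['time_s'],len(p),p.mean(0) if len(p) else '')
rep('v1')"; python3 shift.py '[{}, {}, {}, {}, {}, {}, {}, {}]' |head -1;python3 shift.py '[{}, {}, {}, {}, {}, {}, {}]' |head -1; python3 -c "
from cap import *
for f in('v2',):
    p,_=snap('scene',f); q=ends(f,((.555,.648),(-.41,.15),(.0,.25))); print(arm.state()['time_s'],len(q),q.mean(0).round(4))
    cv2.imwrite('pics/v2c.png',cv2.resize(p[110:270,190:370,::-1],(675,600),interpolation=cv2.INTER_CUBIC))
"
```

```text
time_s: 15.78
tcp_pos: [0.6029, 0.0272, 0.1964]
tool_rot: [[1.0, 0.006, -0.003], [0.007, -0.961, 0.278], [-0.001, -0.278, -0.961]]
contact_force: [0.6, -0.6, -0.9]
opening: 1.001
grasp_force: 0.0
15.825 88 [ 0.59223467 -0.1124915   0.06944669]
time_s: 16.82
time_s: 17.7
17.75 86 [ 0.59   -0.1201  0.0699]
```

View pics/v2c.png

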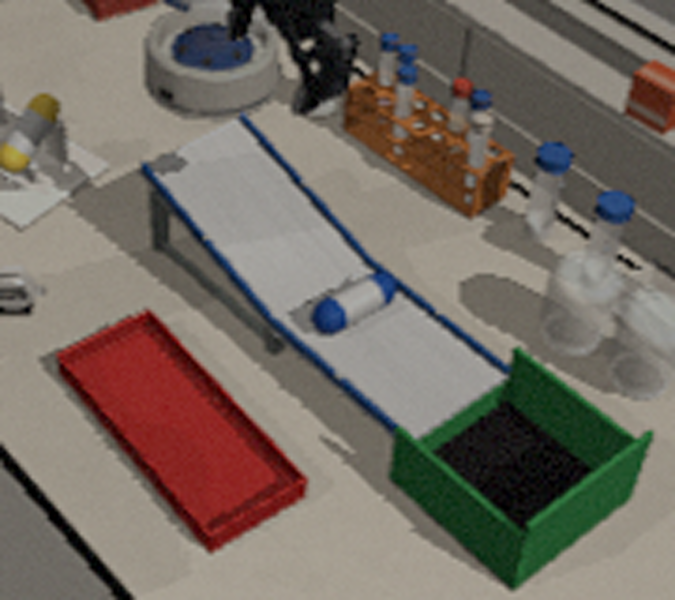

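Ten pictures are now used, so I'll work from numbers from here. Blue slid and stopped on the run-out at image (355,302), about world y=-0.12, so it is out of balance and goes in the reject tray. Measuring its ends and planning the pick.

```bash
cat > loc.py <<'E'
from cap import *
def loc(f,col,box=((.545,.66),(-.25,.15),(.03,.2))):
    snap('scene',f); p=ends(f,box,col); m=np.median(p[:,0]) if 0 else (p[:,0].min()+p[:,0].max())/2
    a,b=sph(p[p[:,0]<m]),sph(p[p[:,0]>m]); c=(a+b)/2; d=b-a
    print(len(p),'ends',a.round(4),b.round(4),'len',np.linalg.norm(d).round(4),'yaw',np.degrees(np.arctan2(d[1],d[0])).round(1),'c',c.round(4)); return c,np.degrees(np.arctan2(d[1],d[0]))
E
python3 - <<'E'
from loc import *
from kin import *
c,y=loc('v3','blue'); q0=arm.state()['qpos']; print(q0.round(1))
for fl in(0,1):
    R=frame(y,0,0)@(FL if fl else np.eye(3)); q,e=ik(c+R[:,2]*.038,R,k,q0); print('pick',fl,q.round(0),'%.0e'%e)
tc=np.array([.42,-.094]);u=np.array([.054,.9985])
for s in(-.055,.055):
  for yw in(86.9,):
    for fl in(0,1):
        R=frame(yw,0,0)@(FL if fl else np.eye(3)); q,e=ik(np.r_[tc+s*u,.020]+R[:,2]*.038,R,k,q0); print('tray',s,fl,q.round(0),'%.0e'%e)
E
```

```text
121 ends [ 0.5755 -0.1133  0.0603] [ 0.6442 -0.1014  0.0681] len 0.0702 yaw 9.8 c [ 0.6099 -0.1073  0.0642]
[-16.6  29.9  85.7  16.4  69.9  66.6]
pick 0 [ -20.   43.   90.    0.   47. -120.] 2e-22
pick 1 [-20.  43.  90.   0.  47.  60.] 1e-19
tray -0.055 0 [-34.  42. 117.   0.  22. 149.] 5e-22
tray -0.055 1 [-34.  42. 117.  -0.  22. -31.] 1e-29
tray 0.055 0 [-20.  41. 119.   0.  19. 163.] 2e-20
tray 0.055 1 [-20.  41. 119.  -0.  19. -17.] 1e-28
```

```bash
python3 - <<'E'
from loc import *
from kin import *
c,y=loc('v4','blue',((.555,.652),(-.25,.05),(.058,.09)))
I=cv2.imread('pics/v4.png')[:,:,::-1].astype(int)
c=np.array([c[0],c[1],.0615]); np.save('bl.npy',np.r_[c,y])
plan(c,frame(y,0,0),8,off=.038,back=.06)
E
```

```text
82 ends [ 0.5771 -0.1134  0.06  ] [ 0.6322 -0.115   0.061 ] len 0.0551 yaw -1.7 c [ 0.6047 -0.1142  0.0605]
q0 [-16.6  29.9  85.7  16.4  69.9  66.6] q [-21.1  38.   89.2   0.   52.8  70.6] cost 3.6e-24 max deg/row 2.1375 t 17.85
0.0012 0.0222 0.0103 -2.2 0 0.7;0.001 0.0215 0.0106 -2.1 0 0.5;0.0008 0.0208 0.011 -2.1 0 0.4;0.0006 0.02 0.0113 -2.1 0 0.3;0.0004 0.0192 0.0116 -2 0 0.2;0.0002 0.0184 0.0118 -1.9 0.1 0.1;-0.0001 0.0175 0.012 -1.9 0.1 -0;-0.0003 0.0166 0.0122 -1.8 0.1 -0.1
tcp [(np.float64(0.6), np.float64(0.03), np.float64(0.2)), (np.float64(0.61), np.float64(-0.01), np.float64(0.17)), (np.float64(0.61), np.float64(-0.05), np.float64(0.14)), (np.float64(0.61), np.float64(-0.08), np.float64(0.11)), (np.float64(0.6), np.float64(-0.11), np.float64(0.08))]
```

```bash
python3 shift.py '[{"sx": 0.0012, "sy": 0.0222, "sz": 0.0103, "ax": -2.2, "az": 0.7}, {"sx": 0.001, "sy": 0.0215, "sz": 0.0106, "ax": -2.1, "az": 0.5}, {"sx": 0.0008, "sy": 0.0208, "sz": 0.011, "ax": -2.1, "az": 0.4}, {"sx": 0.0006, "sy": 0.02, "sz": 0.0113, "ax": -2.1, "az": 0.3}, {"sx": 0.0004, "sy": 0.0192, "sz": 0.0116, "ax": -2, "az": 0.2}, {"sx": 0.0002, "sy": 0.0184, "sz": 0.0118, "ax": -1.9, "ay": 0.1, "az": 0.1}, {"sx": -0.0001, "sy": 0.0175, "sz": 0.012, "ax": -1.9, "ay": 0.1}, {"sx": -0.0003, "sy": 0.0166, "sz": 0.0122, "ax": -1.8, "ay": 0.1, "az": -0.1}]' 1.0 | sed -n 2p; python3 shift.py '[{}, {}]'|sed -n 2,3p; python3 -c "
from kin import *
b=np.load('bl.npy'); line(b[:3],frame(b[3],0,0),5,off=.038)"
```

```text
tcp_pos: [0.6044, -0.1147, 0.0824]
tcp_pos: [0.6047, -0.1136, 0.0835]
tool_rot: [[1.0, -0.03, -0.001], [-0.03, -1.0, 0.0], [-0.001, 0.0, -1.0]]
T [ 0.6047 -0.1142  0.0235] row [0.     0.0001 0.012 ] [ 0.    0.01 -0.01] |d| 0.012 t 19.1
```

```bash
python3 shift.py '[{"sz": 0.012}, {"sz": 0.012}, {"sz": 0.012}, {"sz": 0.012}, {"sz": 0.012}, {}]'|sed -n '2p;4p'; python3 shift.py '[{}, {}, {}, {}]' 0 30; python3 shift.py '[{"sz": -0.02}, {"sz": -0.03}, {"sz": -0.03}, {"sz": -0.03}, {"sz": -0.01}]'|tail -2; python3 -c "
from kin import *
C=np.array([.42-.055*.054,-.094-.055,.020]); plan(C,frame(86.9,0,0),10,off=.038,back=.06,seed=[-34,42,117,0,22,-31])"
```

```text
tcp_pos: [0.6034, -0.1133, 0.0219]
contact_force: [0.3, 0.6, -0.2]
time_s: 20.35
tcp_pos: [0.6048, -0.1138, 0.024]
tool_rot: [[1.0, -0.03, 0.0], [-0.03, -1.0, -0.0], [0.0, 0.0, -1.0]]
contact_force: [-0.8, 0.9, 2.4]
opening: 0.359
grasp_force: 29.8
opening: 0.358
grasp_force: 30.0
q0 [-21.   33.2  86.6  -0.   60.   70.7] q [-34.2  33.7 115.6   0.   30.7 -31.1] cost 4.3e-23 max deg/row 10.17 t 20.975
-0.0165 0.0086 0.0143 0 -0 -8.9;-0.0182 0.0049 0.0135 0 -0 -8.9;-0.019 0.0009 0.0127 0 -0 -8.9;-0.019 -0.0032 0.0118 0 -0 -8.9;-0.018 -0.0072 0.0109 0 -0 -8.9;-0.0163 -0.0109 0.01 0 -0 -8.9;-0.0137 -0.0142 0.009 0 0 -8.9;-0.0106 -0.0168 0.008 0 0 -8.9
-0.007 -0.0187 0.007 0 0 -8.9;-0.003 -0.0197 0.006 0 0 -8.9
tcp [(np.float64(0.61), np.float64(-0.11), np.float64(0.15)), (np.float64(0.57), np.float64(-0.13), np.float64(0.12)), (np.float64(0.53), np.float64(-0.14), np.float64(0.09)), (np.float64(0.5), np.float64(-0.15), np.float64(0.07)), (np.float64(0.46), np.float64(-0.15), np.float64(0.06)), (np.float64(0.42), np.float64(-0.15), np.float64(0.04))]
```

```bash
python3 shift.py '[{"sx": -0.0165, "sy": 0.0086, "sz": 0.0143, "az": -8.9}, {"sx": -0.0182, "sy": 0.0049, "sz": 0.0135, "az": -8.9}, {"sx": -0.019, "sy": 0.0009, "sz": 0.0127, "az": -8.9}, {"sx": -0.019, "sy": -0.0032, "sz": 0.0118, "az": -8.9}, {"sx": -0.018, "sy": -0.0072, "sz": 0.0109, "az": -8.9}, {"sx": -0.0163, "sy": -0.0109, "sz": 0.01, "az": -8.9}, {"sx": -0.0137, "sy": -0.0142, "sz": 0.009, "az": -8.9}, {"sx": -0.0106, "sy": -0.0168, "sz": 0.008, "az": -8.9}]'|sed -n 2p; python3 shift.py '[{"sx": -0.007, "sy": -0.0187, "sz": 0.007, "az": -8.9}, {"sx": -0.003, "sy": -0.0197, "sz": 0.006, "az": -8.9}, {}, {}]'|sed -n '2,4p'; python3 -c "
from loc import *
from kin import *
C=np.array([.42-.055*.054,-.094-.055,.020]); line(C,frame(86.9,0,0),4,off=.038)
snap('scene','t1'); s=arm.state()
p=ends('t1',((.36,.48),(-.25,-.05),(.03,.15))); print(len(p)); 
for q in(p[p[:,1]<-.15],p[p[:,1]>-.15]):
    if len(q)>8: c=sph(q); print(len(q),c.round(4),((c-s['tcp_pos'])@s['tool_rot']).round(4))
"
```

```text
tcp_pos: [0.4546, -0.15, 0.0523]
tcp_pos: [0.4171, -0.1498, 0.0403]
tool_rot: [[0.049, 0.999, 0.0], [0.999, -0.049, -0.001], [-0.001, 0.0, -1.0]]
contact_force: [0.7, -0.7, -1.5]
T [ 0.417 -0.149 -0.018] row [ 0.0002 -0.      0.0146] [0.01 0.01 0.07] |d| 0.0146 t 22.475
80
80 [ 0.4162 -0.1802  0.0761] [-0.0304  0.0003 -0.0357]
```

```bash
python3 - <<'E'
from cap import *
d=np.load('pics/scene0.npy'); I=cv2.imread('pics/scene0.png')[:,:,::-1].astype(int); v,u=np.mgrid[:384,:512]; m=M['scene']
P=np.stack([(u-m['cx'])/m['fx']*d,-(v-m['cy'])/m['fy']*d,-d],-1)@np.array(m['orientation']).T+m['origin']
k=(I[...,0]>2.5*I[...,1])&(d>0); P=P[k]; P=P[(P[:,0]<.5)&(P[:,1]<.1)&(P[:,1]>-.25)&(P[:,0]>.33)]
for y in(-.15,-.04):
    t=P[abs(P[:,1]-y)<.03]; r=t[t[:,2]>.019]; print(y,'rim x',np.sort(r[:,0]).round(3)[::max(1,len(r)//14)],'floor z',np.median(t[(t[:,2]<.012)][:,2]))
r=P[P[:,2]>.019]; print('rim y',np.percentile(r[:,1],[1,99]))
E
python3 shift.py '[{"sz": 0.0146}, {"sz": 0.0146}, {"sz": 0.0146}, {"sz": 0.009}, {}]'|sed -n '2p;4p'; python3 shift.py '[{"sz": 0.0015}, {"sz": 0.0015}, {}]'|sed -n '2p;4p'
```

```text
-0.15 rim x [0.367 0.367 0.368 0.368 0.369 0.369 0.37  0.37  0.371 0.464 0.464 0.465
 0.465 0.465 0.466 0.467] floor z 0.0024305067025203186
-0.04 rim x [0.372 0.373 0.374 0.374 0.374 0.375 0.376 0.377 0.469 0.47  0.471 0.472
 0.472 0.473 0.474] floor z 0.002433671398411996
rim y [-0.21765405  0.02494408]
tcp_pos: [0.4163, -0.1493, -0.0129]
contact_force: [0.7, 0.7, -1.0]
tcp_pos: [0.4161, -0.1493, -0.0153]
contact_force: [0.7, -0.0, -0.9]
```

```bash
for i in 1; do python3 shift.py '[{"sz": 0.0015}, {}]'|sed -n '2p;4p'; done; python3 shift.py '[{"sz": 0.0015}, {}]'|sed -n '2p;4p'
```

```text
tcp_pos: [0.4159, -0.1492, -0.017]
contact_force: [-0.3, -0.3, -2.1]
tcp_pos: [0.416, -0.1493, -0.0181]
contact_force: [-0.3, -0.1, 3.6]
```

```bash
python3 shift.py '[{}, {}, {}]' .56|tail -2; python3 shift.py '[{"sz": -0.02}, {"sz": -0.04}, {"sz": -0.05}, {"sz": -0.05}, {}]'|sed -n 2p; python3 -c "
from loc import *
from kin import *
snap('scene','t2')
p=ends('t2',((.36,.48),(-.25,-.05),(.01,.15)));
for q in(p[p[:,1]<-.15],p[p[:,1]>-.15]):
    if len(q)>8: print(len(q),sph(q).round(4))
plan(Y,RACK,16,back=.10,seed=[3,34,129,125,26,-46])"
```

```text
opening: 0.563
grasp_force: 0.0
tcp_pos: [0.4184, -0.1506, 0.1447]
71 [ 0.4153 -0.1789  0.018 ]
31 [ 0.4176 -0.1257  0.0189]
q0 [-34.2  21.8 111.1  -0.   46.9 -31.5] q [  1.8  31.7 130.2 122.4  25.4 -43.4] cost 1.8e-30 max deg/row 7.65625 t 25.075
0.0469 0.0142 0.0073 -2.4 4.9 2.4;0.0447 0.0105 0.0087 -2.1 4.7 2.7;0.0421 0.007 0.0098 -1.9 4.4 3;0.0389 0.0036 0.0106 -1.7 4.1 3.3;0.0354 0.0004 0.0112 -1.5 3.8 3.6;0.0315 -0.0024 0.0113 -1.3 3.4 3.9;0.0274 -0.0049 0.0113 -1.2 3 4.2;0.023 -0.007 0.0109 -1.1 2.6 4.4
0.0184 -0.0087 0.0103 -1.1 2.2 4.6;0.0137 -0.0099 0.0095 -1.1 1.8 4.8;0.009 -0.0105 0.0085 -1.1 1.3 4.9;0.0044 -0.0107 0.0073 -1.1 0.9 5;-0.0001 -0.0104 0.0061 -1.2 0.5 5.1;-0.0044 -0.0096 0.0048 -1.3 0.1 5.1;-0.0085 -0.0083 0.0035 -1.5 -0.2 5.1;-0.0122 -0.0066 0.0022 -1.6 -0.6 5.1
tcp [(np.float64(0.42), np.float64(-0.15), np.float64(0.14)), (np.float64(0.45), np.float64(-0.06), np.float64(0.13)), (np.float64(0.47), np.float64(0.02), np.float64(0.13)), (np.float64(0.49), np.float64(0.09), np.float64(0.13)), (np.float64(0.5), np.float64(0.14), np.float64(0.14)), (np.float64(0.51), np.float64(0.19), np.float64(0.14)), (np.float64(0.51), np.float64(0.22), np.float64(0.13)), (np.float64(0.5), np.float64(0.23), np.float64(0.12)), (np.float64(0.48), np.float64(0.24), np.float64(0.11))]
```

Blue lies released in the reject tray (z≈0.018). Now the yellow capsule.

```bash
python3 shift.py '[{"sx": 0.0469, "sy": 0.0142, "sz": 0.0073, "ax": -2.4, "ay": 4.9, "az": 2.4}, {"sx": 0.0447, "sy": 0.0105, "sz": 0.0087, "ax": -2.1, "ay": 4.7, "az": 2.7}, {"sx": 0.0421, "sy": 0.007, "sz": 0.0098, "ax": -1.9, "ay": 4.4, "az": 3}, {"sx": 0.0389, "sy": 0.0036, "sz": 0.0106, "ax": -1.7, "ay": 4.1, "az": 3.3}, {"sx": 0.0354, "sy": 0.0004, "sz": 0.0112, "ax": -1.5, "ay": 3.8, "az": 3.6}, {"sx": 0.0315, "sy": -0.0024, "sz": 0.0113, "ax": -1.3, "ay": 3.4, "az": 3.9}, {"sx": 0.0274, "sy": -0.0049, "sz": 0.0113, "ax": -1.2, "ay": 3, "az": 4.2}, {"sx": 0.023, "sy": -0.007, "sz": 0.0109, "ax": -1.1, "ay": 2.6, "az": 4.4}]'|sed -n 2p
python3 shift.py '[{"sx": 0.0184, "sy": -0.0087, "sz": 0.0103, "ax": -1.1, "ay": 2.2, "az": 4.6}, {"sx": 0.0137, "sy": -0.0099, "sz": 0.0095, "ax": -1.1, "ay": 1.8, "az": 4.8}, {"sx": 0.009, "sy": -0.0105, "sz": 0.0085, "ax": -1.1, "ay": 1.3, "az": 4.9}, {"sx": 0.0044, "sy": -0.0107, "sz": 0.0073, "ax": -1.1, "ay": 0.9, "az": 5}, {"sx": -0.0001, "sy": -0.0104, "sz": 0.0061, "ax": -1.2, "ay": 0.5, "az": 5.1}, {"sx": -0.0044, "sy": -0.0096, "sz": 0.0048, "ax": -1.3, "ay": 0.1, "az": 5.1}, {"sx": -0.0085, "sy": -0.0083, "sz": 0.0035, "ax": -1.5, "ay": -0.2, "az": 5.1}, {"sx": -0.0122, "sy": -0.0066, "sz": 0.0022, "ax": -1.6, "ay": -0.6, "az": 5.1}]' 1.0|sed -n 2p
python3 shift.py '[{}, {}]'|sed -n '2,5p'; python3 -c "
from kin import *
line(Y,RACK,3,back=.10);line(Y,RACK,6)"
```

```text
tcp_pos: [0.5015, 0.1456, 0.1318]
tcp_pos: [0.4741, 0.2444, 0.1052]
tcp_pos: [0.4761, 0.2445, 0.1069]
tool_rot: [[0.807, 0.34, 0.483], [0.159, -0.913, 0.377], [0.569, -0.227, -0.791]]
contact_force: [0.0, -0.1, 0.2]
opening: 1.002
T [0.4778 0.2439 0.1092] row [ 0.0009  0.0002 -0.0004] [-0.    0.11 -0.05] |d| 0.001 t 27.325
T [0.5265 0.2816 0.0305] row [0.0005 0.0001 0.0164] [-0.    0.05 -0.02] |d| 0.0165 t 27.325
```

```bash
python3 shift.py '[{"sx": 0.0005, "sz": 0.0164, "ay": 0.05}, {"sx": 0.0005, "sz": 0.0164, "ay": 0.05}, {"sx": 0.0005, "sz": 0.0164, "ay": 0.05}, {"sx": 0.0005, "sz": 0.0164, "ay": 0.05}, {"sx": 0.0005, "sz": 0.0164, "ay": 0.05}, {"sx": 0.0005, "sz": 0.0164, "ay": 0.05}, {}]'|sed -n '2,4p'; python3 shift.py '[{}, {}, {}, {}]' 0 30; python3 shift.py '[{"sz": -0.012}, {"sz": -0.016}, {"sz": -0.02}, {"sz": -0.02}, {"sz": -0.02}, {"sz": -0.01}]'|tail -2;python3 -c "
from kin import *
plan(REL,RAMP,14,back=.08,seed=[-12,38,91,19,56,66])"
```

```text
tcp_pos: [0.5271, 0.2825, 0.0308]
tool_rot: [[0.804, 0.34, 0.488], [0.156, -0.913, 0.378], [0.574, -0.227, -0.787]]
contact_force: [0.6, -0.4, -0.1]
time_s: 28.7
tcp_pos: [0.5259, 0.283, 0.0326]
tool_rot: [[0.803, 0.341, 0.489], [0.157, -0.912, 0.379], [0.575, -0.228, -0.786]]
contact_force: [-2.3, 1.3, 5.3]
opening: 0.363
grasp_force: 31.7
opening: 0.359
grasp_force: 31.2
q0 [  1.8  31.6 130.3 122.6  25.3 -43.3] q [-13.8  33.8  89.2  17.6  62.2  66.8] cost 9.5e-31 max deg/row 7.864285714285714 t 29.45
0.0288 -0.0046 0.0083 3.2 1.9 0.9;0.0243 -0.004 0.007 3.2 1 0.9;0.0198 -0.0027 0.0055 3 0.2 0.9;0.0154 -0.0007 0.0036 2.7 -0.7 0.9;0.0113 0.0019 0.0014 2.2 -1.5 1;0.0076 0.0051 -0.001 1.6 -2.2 1.1;0.0043 0.0089 -0.0035 0.9 -2.8 1.3;0.0016 0.013 -0.006 0 -3.2 1.6
-0.0004 0.0175 -0.0086 -0.9 -3.5 1.9;-0.0018 0.0223 -0.011 -1.9 -3.6 2.3;-0.0024 0.0272 -0.0132 -2.9 -3.6 2.7;-0.0023 0.0321 -0.015 -3.8 -3.4 3.2;-0.0014 0.0369 -0.0166 -4.7 -3 3.8;0.0003 0.0415 -0.0177 -5.4 -2.4 4.4
tcp [(np.float64(0.48), np.float64(0.24), np.float64(0.11)), (np.float64(0.52), np.float64(0.26), np.float64(0.13)), (np.float64(0.56), np.float64(0.28), np.float64(0.15)), (np.float64(0.57), np.float64(0.27), np.float64(0.15)), (np.float64(0.58), np.float64(0.25), np.float64(0.15)), (np.float64(0.59), np.float64(0.21), np.float64(0.15)), (np.float64(0.6), np.float64(0.14), np.float64(0.14)), (np.float64(0.6), np.float64(0.06), np.float64(0.14))]
```

```bash
python3 shift.py '[{"sx": 0.0288, "sy": -0.0046, "sz": 0.0083, "ax": 3.2, "ay": 1.9, "az": 0.9}, {"sx": 0.0243, "sy": -0.004, "sz": 0.007, "ax": 3.2, "ay": 1, "az": 0.9}, {"sx": 0.0198, "sy": -0.0027, "sz": 0.0055, "ax": 3, "ay": 0.2, "az": 0.9}, {"sx": 0.0154, "sy": -0.0007, "sz": 0.0036, "ax": 2.7, "ay": -0.7, "az": 0.9}, {"sx": 0.0113, "sy": 0.0019, "sz": 0.0014, "ax": 2.2, "ay": -1.5, "az": 1}, {"sx": 0.0076, "sy": 0.0051, "sz": -0.001, "ax": 1.6, "ay": -2.2, "az": 1.1}, {"sx": 0.0043, "sy": 0.0089, "sz": -0.0035, "ax": 0.9, "ay": -2.8, "az": 1.3}, {"sx": 0.0016, "sy": 0.013, "sz": -0.006, "ay": -3.2, "az": 1.6}]'|sed -n 2p
python3 shift.py '[{"sx": -0.0004, "sy": 0.0175, "sz": -0.0086, "ax": -0.9, "ay": -3.5, "az": 1.9}, {"sx": -0.0018, "sy": 0.0223, "sz": -0.011, "ax": -1.9, "ay": -3.6, "az": 2.3}, {"sx": -0.0024, "sy": 0.0272, "sz": -0.0132, "ax": -2.9, "ay": -3.6, "az": 2.7}, {"sx": -0.0023, "sy": 0.0321, "sz": -0.015, "ax": -3.8, "ay": -3.4, "az": 3.2}, {"sx": -0.0014, "sy": 0.0369, "sz": -0.0166, "ax": -4.7, "ay": -3, "az": 3.8}, {"sx": 0.0003, "sy": 0.0415, "sz": -0.0177, "ax": -5.4, "ay": -2.4, "az": 4.4}, {}, {}]'|sed -n '2,6p'; python3 -c "
from kin import *
from cap import *
snap('scene','y1');s=arm.state();p=ends('y1',((.5,.62),(0,.1),(.1,.25)),'y');c=sph(p);print(len(p),'in tool',((c-s['tcp_pos'])@s['tool_rot']).round(4))
line(REL,RAMP,5)"
```

```text
tcp_pos: [0.5842, 0.2504, 0.1525]
tcp_pos: [0.6025, 0.058, 0.1389]
tool_rot: [[1.0, 0.009, -0.006], [0.01, -0.961, 0.276], [-0.003, -0.276, -0.961]]
contact_force: [0.8, 0.5, -0.5]
opening: 0.36
grasp_force: 31.2
57 in tool [-0.0303  0.0028 -0.0383]
T [0.6019 0.0778 0.0633] row [-0.      0.0004  0.0156] [-0.01  0.05  0.03] |d| 0.0156 t 31.5
```

```bash
python3 shift.py '[{"sy": 0.0004, "sz": 0.0156}, {"sy": 0.0004, "sz": 0.0156}, {"sy": 0.0004, "sz": 0.0156}, {"sy": 0.0004, "sz": 0.0156}, {"sz": 0.009}, {}]'|sed -n '2p;4p'; python3 shift.py '[{"sz": 0.0015}, {"sz": 0.0015}, {}]'|sed -n '2p;4p'; python3 shift.py '[{"sz": 0.001}, {}]'|sed -n '2p;4p'
```

```text
tcp_pos: [0.603, 0.0762, 0.0689]
contact_force: [-0.4, 0.4, -1.1]
tcp_pos: [0.6038, 0.0765, 0.0673]
contact_force: [0.7, 0.6, -1.9]
tcp_pos: [0.6036, 0.0769, 0.0661]
contact_force: [0.0, -0.1, -1.3]
```

```bash
python3 shift.py '[{"sz": 0.001}, {}]'|sed -n '2p;4p';python3 shift.py '[{"sz": 0.001}, {}]'|sed -n '2p;4p'; python3 shift.py '[{"sz": 0.001}, {}]'|sed -n '2p;4p'
```

```text
tcp_pos: [0.6037, 0.0772, 0.0651]
contact_force: [0.7, -0.9, -0.5]
tcp_pos: [0.6041, 0.0772, 0.065]
contact_force: [-0.0, -2.3, 5.0]
tcp_pos: [0.6045, 0.0771, 0.0649]
contact_force: [-2.4, -2.6, 10.5]
```

Yellow is resting on the ramp (10 N). Same release as before.

```bash
python3 shift.py '[{"sy": 0.004, "sz": -0.015}, {"sy": 0.008, "sz": -0.05}, {"sz": -0.05}, {"sz": -0.03}, {}, {}, {}, {}]' 1.0|sed -n '1,2p'; python3 shift.py '[{}, {}, {}, {}, {}, {}, {}, {}]' |head -1;python3 shift.py '[{}, {}, {}, {}, {}, {}, {}, {}]' |head -1; python3 -c "
from cap import *
for f in('w1','w2'):
    snap('scene',f); q=ends(f,((.5,.72),(-.45,.15),(0,.25)),'y'); print(arm.state()['time_s'],len(q),q.mean(0).round(4),q.min(0).round(3),q.max(0).round(3))
from loc import loc
loc('w3','y',((.5,.72),(-.45,.15),(0.0,.25)))
"
```

```text
time_s: 34.62
tcp_pos: [0.6036, 0.0268, 0.1979]
time_s: 35.62
time_s: 36.62
36.675 30 [ 0.5932 -0.3609  0.0392] [ 0.539 -0.385  0.031] [ 0.644 -0.353  0.091]
36.725 31 [ 0.5948 -0.3606  0.0385] [ 0.539 -0.385  0.031] [ 0.644 -0.353  0.09 ]
30 ends [ 0.576  -0.3677  0.0236] [ 0.6379 -0.3565  0.051 ] len 0.0686 yaw 10.2 c [ 0.607  -0.3621  0.0373]
```

Yellow rolled into the catch tray by itself and is still (world y≈-0.36, identical in two pictures). Blue is in the reject tray, and the arm is clear and open.

```bash
python3 -c "
from cap import *
snap('scene','z1'); q=ends('z1',((.36,.48),(-.25,-.05),(.01,.15))); print(len(q),q.mean(0).round(3)); s=arm.state(); print(s['opening'],s['grasp_force'])
print(arm.close_job())"
```

```text
101 [ 0.413 -0.167  0.029]
0.9988395326199002 0.0
the job is handed in; nothing more can be done
None
```

Blue stopped short on the run-out, so it was lowered into the red reject tray. Yellow rolled into the green catch tray by itself, and the job was handed in at about 37 s with the gripper open and clear. No verdict came back, and I did not re-measure the tally counter, timer, marker, pen and petri dish.

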